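Snap the end cap home on a drying cartridge with bench tongs

TASK

Lay the orange drying cartridge from the blue rest into the cradle of the bench tongs, its raised white cap towards the free handle, and close the handles on it gently until the cap snaps fully home; stop as soon as it gives, because leaning on it cracks the tube. Then let the handle spring open and lay the closed cartridge in the empty place of the white rack, leaving everything else alone.

Things in the scene. Friction and masses are not known exactly. Their poses are not given: they have to be found in the camera images.
- cartridge: Drying cartridge, 45 g: clear tube with orange filling, 24 mm diameter, lying level. Origin on the tube's axis; y axis along the tube towards its white cap, z up. The tube runs from y = -25 mm (grey closed end) to +19 mm (mouth). Grip it across its diameter at the origin. It starts on two rods in the blue rest (75 x 75 mm; rods' tops 33 mm, axis 43 mm over the bench).
- cap_face (a point): Centre of the outer face of the cartridge's white push-in cap (flange 24 mm wide, 6 mm thick). At the start the flange stands 6 mm off the tube's mouth, its face 31 mm from the origin, a white neck showing; home, it is flush on the mouth (25 mm). Pressing on it takes rising force up to about 28 N within the first 2 mm, then less; past 4 mm it draws itself home.
- cap (a joint): How far the cap has been pushed in, m: 0 as it starts, 0.006 home.
- cradle (a point): Where the origin of a cartridge in the tongs' cradle belongs, 62 mm over the bench. Axes: x along the handles from the grips to the rear bridge, y from the fixed to the free handle, z up. The cartridge lies along y, cap to +y, on two 6 mm rods 16 mm apart (tops 52 mm over the bench, y = -25 to +25 mm), free to slide along y as it is pushed.
- handle (a joint): Angle of the free handle, rad: 0 wide open, where its spring holds it, to 0.36 as it closes, level, towards the fixed handle. The spring alone needs 2 to 4 N at the grip. The cap comes home at about 0.17 to 0.33 rad, depending on the backstop screw.
- grip (a point): Middle of the free handle's red grip (round level bar, 18 mm thick, 95 mm long, along the point's x), 62 mm over the bench; moves with the handle. Push it from its outer side (+y of the point) towards the fixed handle (-y). The cap's 28 N are felt here as about 12 N, besides the spring. The fixed handle's like grip lies at y = -47 mm of cradle.
- hinge (a point): Vertical pin of the free handle: x = 80 mm, y = 40 mm in the frame of cradle; the middle of the open grip is at x = -105 mm, y = +53 mm there.
- free_place (a point): Empty place of the white rack (150 x 75 mm, fixed on the bench): where the origin of a cartridge lying there belongs, 43 mm over the bench, on two rods. Axes: y along a cartridge lying there (either end first), x across. A closed cartridge with green filling lies in the other place, at x = -76 mm.
- done_cartridge: Closed cartridge with green filling in the other place of the white rack; leave it there. Same size, origin and axes as the orange one.
- beaker: Glass beaker, 68 mm wide, 90 mm high; origin under its centre.
- jug: Clear plastic jug with handle, 90 mm wide, 120 mm high; origin under its centre.
- reagent_a: Glass jar with white cap, 52 mm wide, 95 mm high; origin under its centre.
- reagent_b: Brown glass jar with white cap, 44 mm wide, 80 mm high; origin under its centre.
- reagent_c: Glass jar with white cap, 44 mm wide, 80 mm high; origin under its centre.
- pen: Blue marker pen lying on the bench, 135 mm long, 11 mm thick; origin under its centre, x along it.
- tongs: Bench tongs, fixed on the bench; axes as cradle, origin under it. Base 190 x 165 mm, top 14 mm. Handle bars lie at y = -50 mm (fixed) and +52 mm (free, open), tops 73 mm over the bench; the bridge (top 83 mm) begins at x = 67 mm. Backstop pad on the fixed handle, its face at y = -41 to -29 mm: its screw is set differently each time. The open handle's stud: y = +35 mm.
Not all that is in view belongs to the job. Leave any red look-alike of the part that bears free_place alone.

How it is judged:
By the outcome, as a careful person would: the job done as asked, in the order asked, and still so for the second after the job is handed in, with the robot touching nothing.
It also fails if it takes over 67 s, if anything falls off the work surface, if the arm or the gripper's body presses on something with over 40 N, if the wrist force passes 120 N, or if a joint passes its speed limit or range.

ROBOT

A 6-joint arm with a two-finger parallel gripper is mounted at the origin on the work surface. World frame = base frame: x ahead of the robot, y to its left, z up, the work surface at z = 0. Lengths are in m, angles in degrees, forces in N, time in s.
With the tool pointing down it reaches from about 0.4 to 0.825 m from the base axis. Payload 7 kg.
Tool frame: the origin (TCP) lies at the very end of the fingers, on their centre line; the grasp point (between the pads) lies 19 mm behind it; z points along the fingers, y is the direction in which the jaws open and shut (so a half turn about z gives the same grasp; the last joint's range is limited). The gripper opens to 88 mm and grips with 3 to 60 N. Pads are 19 mm wide; open, the fingers measure 130 mm over their backs; the gripper's body (78 mm by 193 mm) begins 47 mm behind the grasp point.
Start: joints at [-54.368, 20.546, 0.682, 0, -70.136, -16.507], TCP at [0.221, -0.638, 0.227] pointing down, gripper open.
Joint ranges: [-176.03, 176.03], [-82.01, 121.73], [-58.28, 71.71], [-173.87, 95.51], [-174.79, -0.11], [-173.66, 173.66]. Speed limits (degrees/s): [136.94, 136.94, 172.46, 180, 180, 180].

INTERFACE

Orientations are given as [roll, pitch, yaw] about the fixed x, y, z axes, in that order (R = Rz(yaw) Ry(pitch) Rx(roll)).
In Python, from plant import telemetry, snapshot, calibration, workorder gives the robot as it stands. The module is installed in compiled form; this text tells all that it offers.
- The arm moves only by the tool step_arm, never from a script. Its argument "plan" is text: rows parted by semicolons, each of 7 numbers parted by spaces: the finger opening in cm, from 0 to 8.76, then the shift along the tool's x, y, z in cm, then the turn, a rotation vector about the tool's x, y, z in degrees. A call has 1 to 12 rows; each row shifts and turns the commanded pose from where the row before left it, along the tool's axes as they then stand; what a row does not reach is not made up. A row lasts 1/12 s, in which the tool goes at most 41.7 mm and 7.16 degrees, less where a joint would pass 70% of its speed; a pose out of reach is approached as far as the arm can. A call with a gripper value outside its range is refused whole. The fingers move at their own pace and stop on an object; the grip force is fixed at half the most. Time passes only in rows, so rows that do not move let the fingers close. It gives the time, the measured TCP pose, the force and the opening at its end, in the units of the state.
- telemetry.get_obs(): the state, without advancing time (a new reading comes with each control period).
- snapshot(name): name is "side" or "top"; returns the picture (400x640x3 uint8, blue, green, red); there is no depth.
- calibration(name): a dict with "K" (3x3 intrinsics, pixels), "camera_from_world" (4x4, takes a point from world to camera coordinates). Camera axes: x right, y up, looking along -z (the intrinsics and any distortion apply to the point x, -y, -z); pixel columns grow to the right and rows downward; lengths in m; the calibration is good to about 2 mm. A picture is of the moment at which its call begins. calibration takes no time and is no camera call.
- workorder.close_job(): hands the job in, once; it reports no verdict.
The state is a dict: "clock": time; "joint_pos": joint angles; "qvel": joint speeds; "tau": joint torques, N m; "tool_pos": TCP position; "orientation": TCP orientation; "force": force on the tool from outside, world axes, zero at the start; "moment": the same for the moment, N m; "opening": finger opening in m.
Only numpy, scipy, OpenCV 4.12 (cv2) and the standard library are available. Lean on these libraries where they do the work, as an engineer would, in place of code of your own. Each camera call takes 0.05 s, during which the arm holds its last target.

## Working session

There is one attempt and no reset: what is moved stays moved. The work goes in short steps, Python scripts to look and compute and a tool call to move; the robot and the scene stay as the last step left them, time stands still between calls to the robot, and variables do not carry over. Pictures are saved under pics/ and viewed, and the job is handed in when it is done.

Besides the shell and the picture viewer there is one more tool, called as name(argument=value, ...), one argument or row to a line, values as JSON. step_arm: Moves the arm, as the interface text tells. Its arguments: {"type":"object","properties":{"plan":{"type":"string"}},"required":["plan"]}

```bash
mkdir -p pics; cat > h.py <<'E'
import numpy as np, cv2
from plant import telemetry, snapshot, calibration, workorder
def shot(name,fn):
    im=snapshot(name); cv2.imwrite('pics/'+fn,im); return im
E
python3 - <<'E'
from h import *
for n in('side','top'):
    shot(n,n+'0.png'); c=calibration(n); print(n,{k:(np.round(v,4).tolist() if not isinstance(v,str) else v) for k,v in c.items()})
print(telemetry.get_obs())
E
```

```text
side {'K': [[421.8921, 0.0, 320.4713], [0.0, 421.8921, 199.3987], [0.0, 0.0, 1.0]], 'camera_from_world': [[0.7763, -0.6303, 0.0047, -0.3896], [0.3419, 0.4273, 0.837, -0.2088], [-0.5296, -0.6481, 0.5472, -0.9415], [0.0, 0.0, 0.0, 1.0]]}
top {'K': [[373.3012, 0.0, 318.5249], [0.0, 373.3012, 199.2189], [0.0, 0.0, 1.0]], 'camera_from_world': [[0.0217, -0.9996, -0.0188, 0.0117], [0.9955, 0.0199, 0.093, -0.4974], [-0.0926, -0.0208, 0.9955, -1.2549], [0.0, 0.0, 0.0, 1.0]]}
{'clock': 0.1, 'joint_pos': array([-5.43661203e+01,  2.05889447e+01,  6.38484905e-01, -1.74221820e-02,
       -7.01371285e+01, -1.65055828e+01]), 'qvel': array([ 0.03906671, -0.14732583,  0.1693912 ,  0.10409655,  0.03924904,
        0.01914839]), 'tau': array([ 4.32080069e-04, -5.84161878e+01,  2.93750685e+01,  7.01543033e+00,
        1.01429559e-02, -8.60570026e-05]), 'tool_pos': array([ 0.22099424, -0.63732239,  0.22569508]), 'orientation': array([ 1.79911367e+02, -9.18303513e-03, -1.60877628e+02]), 'force': array([ 1.13288551, -0.0109733 , -0.20458806]), 'moment': array([ 0.02217479, -0.05824511,  0.03278342]), 'opening': 0.08739031481635881}
```

View pics/side0.png

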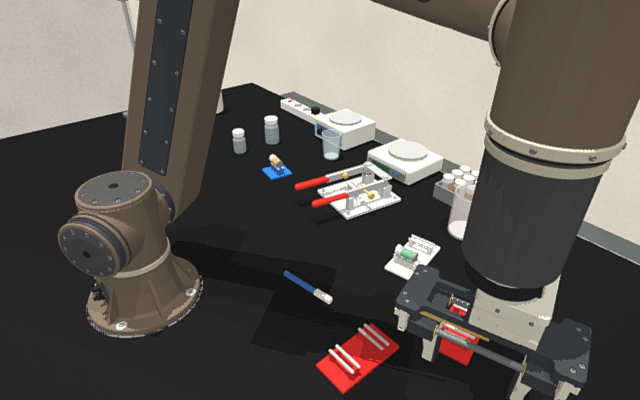

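View pics/top0.png

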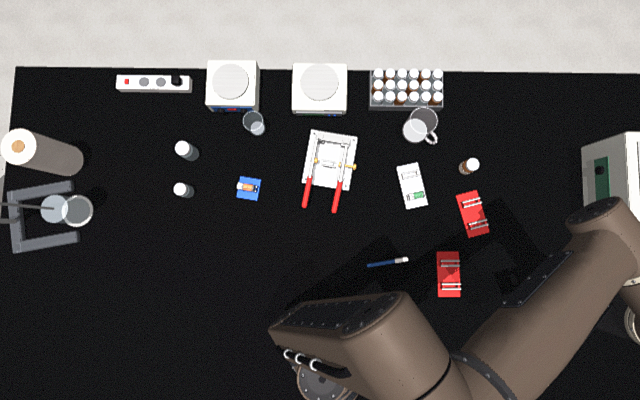

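Top view: blue rest with the orange cartridge at (248,188), tongs at (330,165) with red grips pointing down, white rack at (412,186) with the green cartridge at its lower end. The two red racks at (472,213) and (449,273) are look-alikes. Next I'll enlarge crops from both views.

```bash
python3 - <<'E'
import cv2
t=cv2.imread('pics/top0.png'); s=cv2.imread('pics/side0.png')
def c(im,x0,y0,w,h,k,f): cv2.imwrite('pics/'+f,cv2.resize(im[y0:y0+h,x0:x0+w],None,fx=k,fy=k,interpolation=cv2.INTER_CUBIC))
c(t,290,120,80,100,6,'t_tongs.png'); c(t,228,168,40,40,12,'t_blue.png'); c(t,390,155,50,60,10,'t_rack.png')
c(s,250,145,60,45,12,'s_blue.png'); c(s,285,155,130,65,6,'s_tongs.png'); c(s,380,230,70,55,10,'s_rack.png')
E
```

```text
(no output)
```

View pics/t_tongs.png

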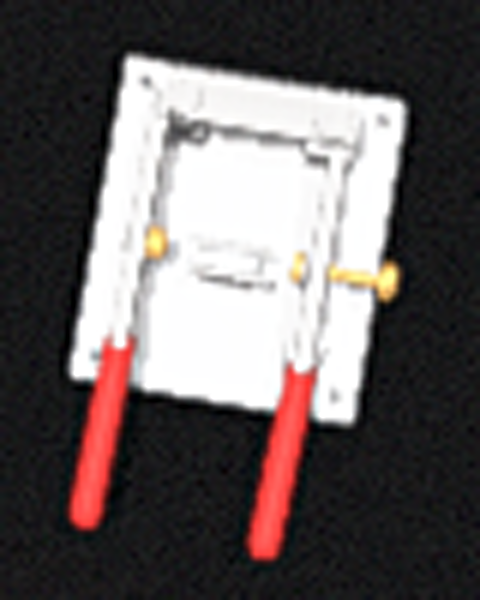

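View pics/t_blue.png

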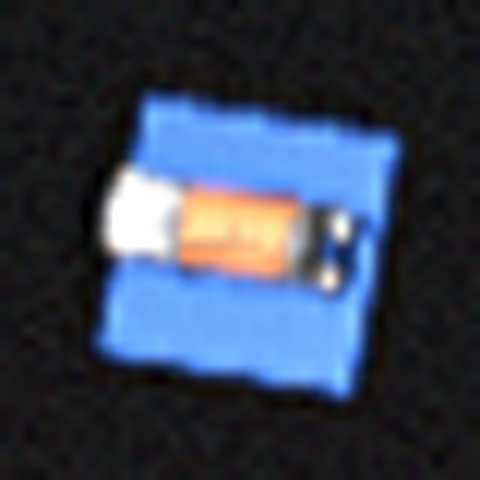

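View pics/t_rack.png

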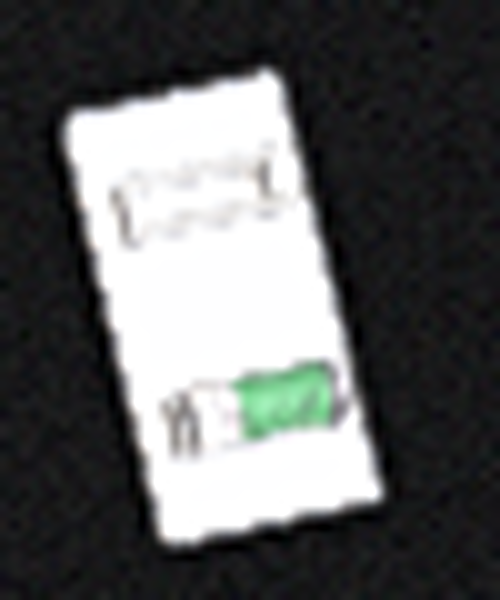

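View pics/s_blue.png

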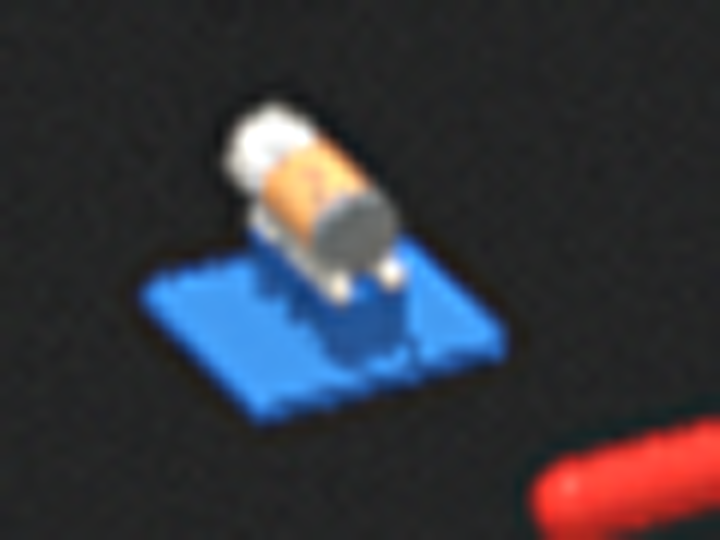

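View pics/s_tongs.png

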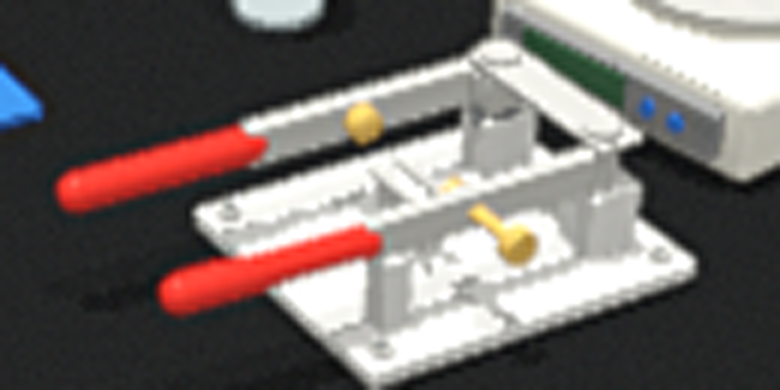

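View pics/s_rack.png

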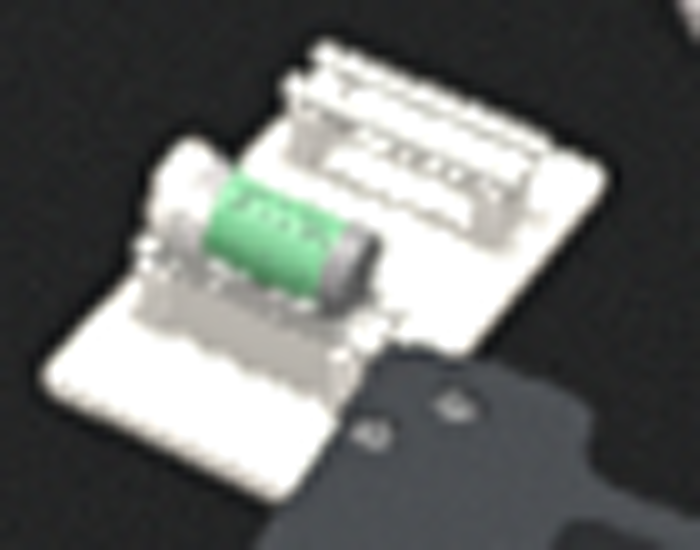

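```bash
python3 - <<'E'
import cv2,numpy as np
t=cv2.imread('pics/top0.png'); s=cv2.imread('pics/side0.png')
def c(im,x0,y0,w,h,k,f):
    a=im[y0:y0+h,x0:x0+w].astype(float); a=255*(np.clip(a,120,255)-120)/135
    cv2.imwrite('pics/'+f,cv2.resize(a.astype(np.uint8),None,fx=k,fy=k,interpolation=cv2.INTER_CUBIC))
c(t,305,135,50,38,15,'t_tongs2.png'); c(t,395,160,40,50,11,'t_rack2.png')
c(s,340,170,50,35,15,'s_tongs2.png'); c(s,380,230,65,45,12,'s_rack2.png')
for n in('top','side'):
    pass
print(t.max(), s.max())
E
```

```text
255 255
```

View pics/t_tongs2.png

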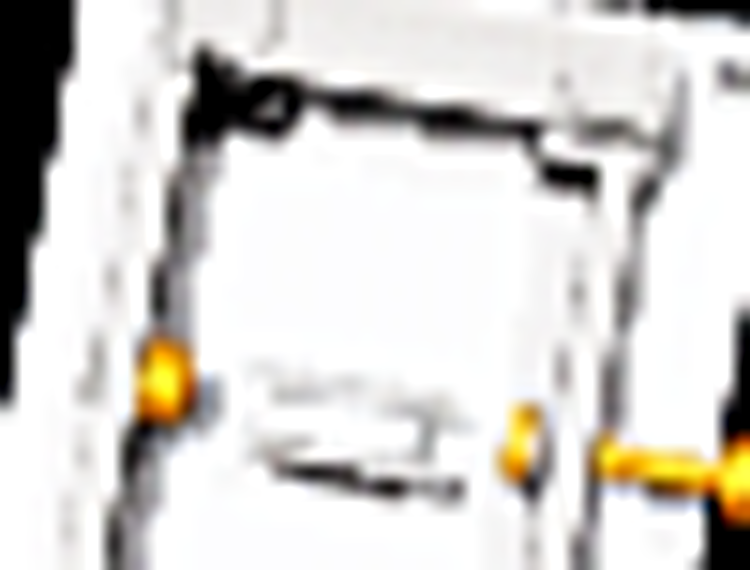

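View pics/t_rack2.png

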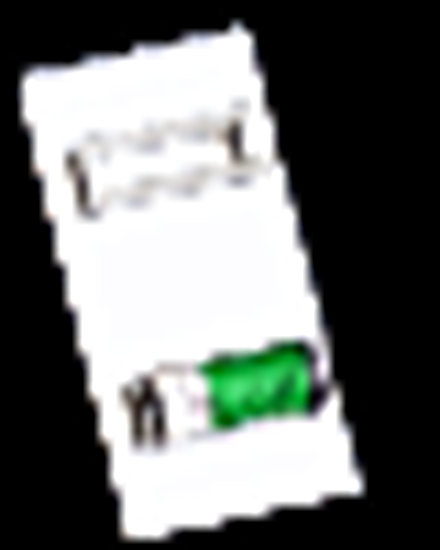

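View pics/s_tongs2.png

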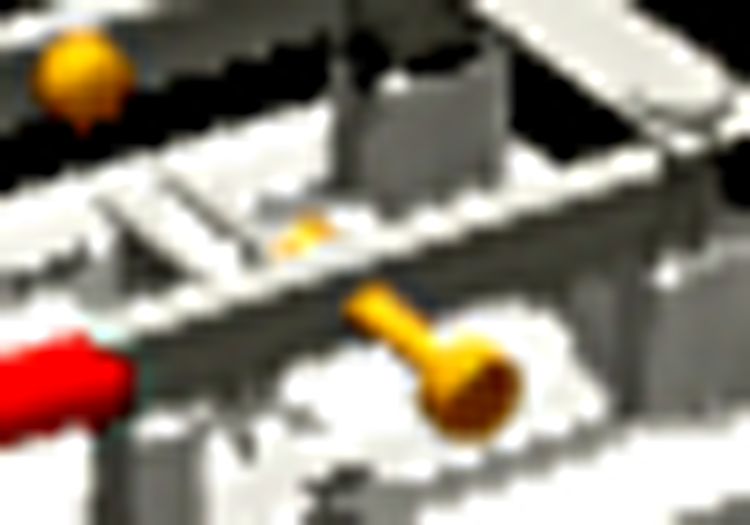

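View pics/s_rack2.png

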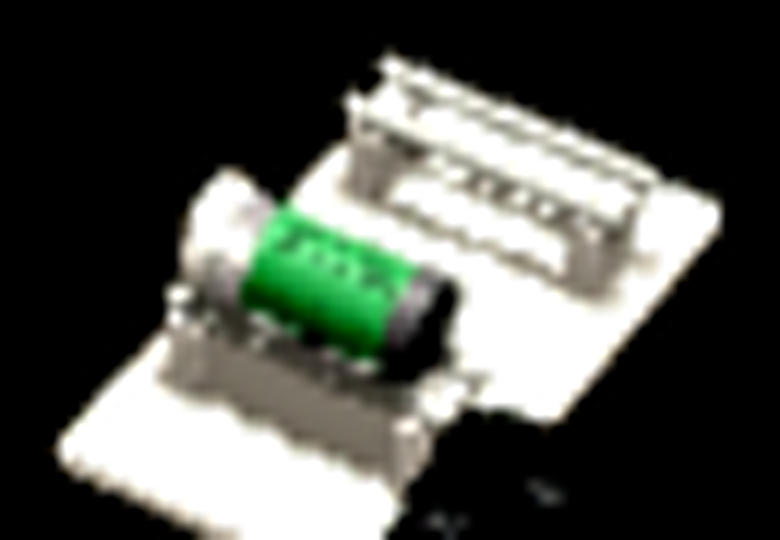

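```bash
cat >> h.py <<'E'
CAL={n:calibration(n) for n in('top','side')}
def proj(n,P):
    P=np.atleast_2d(P); M=np.array(CAL[n]['camera_from_world']); K=np.array(CAL[n]['K'])
    q=P@M[:3,:3].T+M[:3,3]; q=q*[1,-1,-1]; q=q@K.T; return q[:,:2]/q[:,2:]
def R2(a):
    c,s=np.cos(a),np.sin(a); return np.array([[c,-s,0],[s,c,0],[0,0,1.]])
def px(x0,y0,k,u,v): return (x0+(u+.5)/k-.5, y0+(v+.5)/k-.5)
E
cat > fit.py <<'E'
from h import *
from scipy.optimize import least_squares
np.set_printoptions(suppress=True,precision=4)
for n in CAL:
    M=np.array(CAL[n]['camera_from_world']); print(n,'cam',-M[:3,:3].T@M[:3,3], {k for k in CAL[n]})
def fit(name,obs,p0,ext=None):
    # obs: (cam, pixel, fn(extra)->local pt)
    def res(p):
        T=np.array([p[0],p[1],p[2]]);R=R2(p[3]); r=[]
        for c,uv,L in obs:
            l=np.array(L(p[4:]) if callable(L) else L,float)
            r+=list(proj(c,T+R@l)[0]-uv)
        return np.array(r)
    s=least_squares(res,p0,loss='soft_l1',f_scale=1.)
    print(name,s.x[:3],np.degrees(s.x[3]),s.x[4:]); print(np.round(s.fun.reshape(-1,2),2).tolist()); return s.x
T=lambda u,v:px(228,168,12,u,v); S=lambda u,v:px(250,145,12,u,v)
fit('cart',[('top',T(111,207),(0,.031,0)),('top',T(322,250),(0,-.025,0)),('side',S(265,150),(0,.031,0)),('side',S(357,228),(0,-.025,0))],[.5,.2,.043,0])
T=lambda u,v:px(290,120,6,u,v); S=lambda u,v:px(285,155,6,u,v)
o=[('top',T(*uv),lambda e,a=a,b=b:(e[0]+a*.095,e[1]+b*.0825,-.048)) for uv,a,b in [((128,57),1,1),((405,100),1,-1),((355,425),-1,-1),((70,378),-1,1)]]
o+=[('top',T(85,527),(-.150,.053+.003,0)),('top',T(118,342),(-.0575,.053,0)),('top',T(263,558),(-.150,-.047,0)),('top',T(302,368),(-.0575,-.047,0))]
o+=[('side',S(64,192),(-.150,.056,0)),('side',S(165,294),(-.150,-.047,0)),('side',S(367,123),(0,.036,0)),
 ('side',S(195,212),lambda e:(e[0]-.095,e[1]+.0825,-.048)),('side',S(697,265),lambda e:(e[0]+.095,e[1]-.0825,-.048))]
fit('cradle',o,[.5,0,.062,-.17,0,0])
T=lambda u,v:px(390,155,10,u,v); S=lambda u,v:px(380,230,12,u,v)
o=[('top',T(*uv),lambda e,a=a,b=b:(-.038+a*.075,b*.0375,e[0]-.043)) for uv,a,b in [((65,112),1,1),((275,68),1,-1),((385,497),-1,-1),((165,545),-1,1)]]
o+=[('side',S(722,205),lambda e:(-.038+.075,-.0375,e[0]-.043)),('side',S(58,448),lambda e:(-.038-.075,.0375,e[0]-.043))]
fit('rackbase',o,[.5,-.2,.043,.2,.01])
# rod tips side: far rod (x=+.008) ends, near rod ends
o2=[('side',S(382,68),(.008,.025,-.010)),('side',S(655,185),(.008,-.025,-.010)),('side',S(352,100),(-.008,.025,-.010)),('side',S(625,222),(-.008,-.025,-.010))]
t2=lambda u,v:px(395,160,11,u,v)
o2+=[('top',t2(75,150),(.008,.025,-.012)),('top',t2(85,210),(-.008,.025,-.012)),('top',t2(235,110),(.008,-.025,-.012)),('top',t2(245,180),(-.008,-.025,-.012))]
fit('rods',o2,[.5,-.2,.043,.2])
E
python3 fit.py
```

```text
top cam [ 0.3788 -0.0045  1.2957] {'camera_from_world', 'K'}
side cam [-0.1247 -0.7666  0.6918] {'camera_from_world', 'K'}
cart [0.5319 0.2669 0.0466] -8.912490613296521 []
[[0.57, 0.51], [-0.84, -0.21], [0.32, -0.29], [-0.02, 0.23]]
cradle [ 0.609  -0.0071  0.0656] -8.742880008520155 [ 0.0281 -0.002 ]
[[0.12, 0.21], [0.52, 0.83], [-0.21, 0.0], [0.16, -0.29], [-0.46, -1.31], [-0.15, 2.37], [0.59, -1.12], [-1.18, 3.14], [0.69, -0.17], [1.73, 0.28], [-1.72, 1.22], [-0.11, -0.76], [0.18, -0.93]]
rackbase [ 0.59   -0.2894  0.4431] 13.887326140487472 [-0.3913]
[[-0.21, 1.06], [-0.18, 0.73], [-0.55, -0.23], [0.19, -0.24], [0.55, 0.09], [0.29, -0.32]]
rods [ 0.5891 -0.2864  0.0396] 13.279645221243488 []
[[1.17, 0.93], [-3.34, -1.11], [0.7, 1.38], [-3.69, -0.92], [0.23, 0.2], [0.4, -0.73], [-0.02, 0.77], [0.16, -1.06]]
```

```bash
cat > ov.py <<'E'
from h import *
def ov(im,n,x0,y0,w,h,k,segs,f):
    a=cv2.resize(im[y0:y0+h,x0:x0+w],None,fx=k,fy=k,interpolation=cv2.INTER_CUBIC)
    for P,col in segs:
        q=proj(n,P); q=np.round(((q-[x0,y0])+.5)*k-.5).astype(int)
        cv2.polylines(a,[q.reshape(-1,1,2)],False,col,1,cv2.LINE_AA)
    cv2.imwrite('pics/'+f,a)
def circ(y,r,c=(0,0)):
    t=np.linspace(0,2*np.pi,40); return np.c_[c[0]+r*np.cos(t),0*t+y,c[1]+r*np.sin(t)]
def W(p,L): return np.array(p[:3])+np.array(L)@R2(np.radians(p[3])).T
def cyl(p,r,ys): 
    return [W(p,circ(y,r)) for y in ys]+[W(p,[(sx*r,ys[0],0),(sx*r,ys[-1],0)]) for sx in(-1,1)]+[W(p,[(0,ys[0],r),(0,ys[-1],r)])]
def tongs(p,bs=None):
    r=[]
    for sx in(-.008,.008): r.append(W(p,[(sx,-.025,-.010),(sx,.025,-.010)]))
    for y in (.053,-.047):
        for d in(-.009,.009): r.append(W(p,[(-.1525,y+d,0),(-.0575,y+d,0)]))
    r.append(W(p,[(0,.035,0),(0,.045,0)])); r.append(W(p,circ(.035,.005)))
    r.append(W(p,[(.067,.05,.021),(.067,-.05,.021)]))
    return r
def rods(p): return [W(p,[(s,-.025,-.010),(s,.025,-.010)]) for s in(-.008,.008)]
if __name__=='__main__':
    t=cv2.imread('pics/top0.png'); s=cv2.imread('pics/side0.png')
    C=[.532,.267,.043,-8.9]; D=[.609,-.007,.062,-8.75]; F=[.589,-.2875,.043,13.6]
    g=(255,0,255)
    S1=[(x,g) for x in cyl(C,.012,(-.025,.019,.031))]; S2=[(x,g) for x in tongs(D)]; S3=[(x,g) for x in rods(F)+cyl([*(np.array(F[:3])+R2(np.radians(F[3]))@[-.076,0,0]),F[3]],.012,(-.025,.019,.025))]
    A=[]
    for im,n,bx in((t,'top',[(228,168,40,40,10),(292,125,70,90,6),(392,157,50,60,8)]),(s,'side',[(255,145,50,40,10),(290,160,110,55,6),(380,230,65,50,8)])):
        for i,(b,sg) in enumerate(zip(bx,(S1,S2,S3))):
            ov(im,n,*b,sg,f'ov_{n}{i}.png')
    for n in('top','side'):
        I=[cv2.imread(f'pics/ov_{n}{i}.png') for i in range(3)]
E
python3 ov.py
```

```text
(no output)
```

View pics/ov_top0.png

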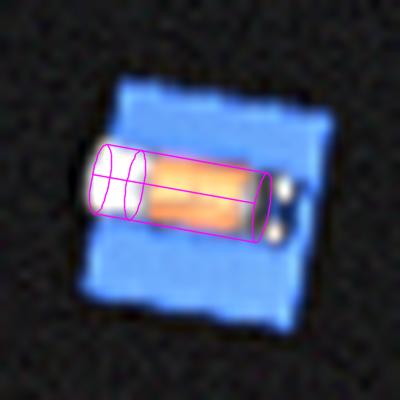

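View pics/ov_top1.png

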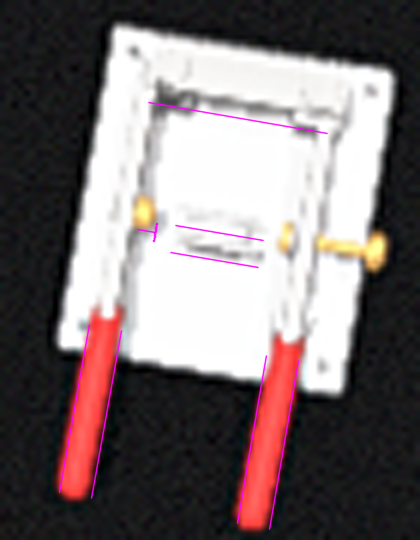

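View pics/ov_top2.png

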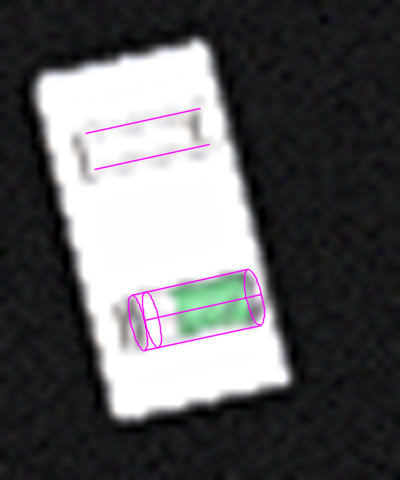

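View pics/ov_side0.png

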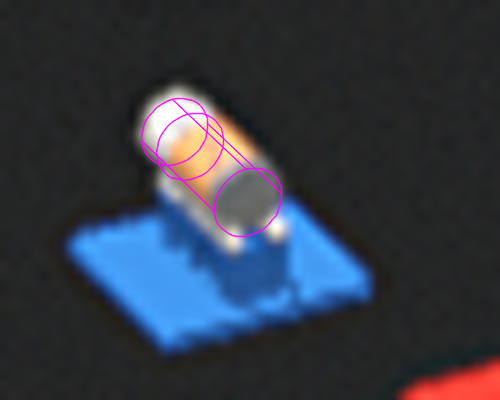

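View pics/ov_side1.png

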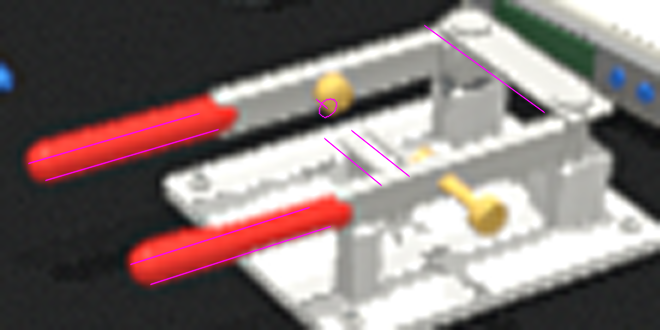

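View pics/ov_side2.png

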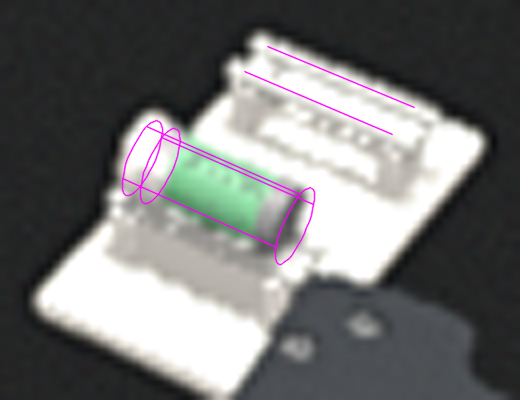

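```bash
cat > fit2.py <<'E'
from h import *
from scipy.optimize import least_squares
np.set_printoptions(suppress=True,precision=4)
def fit(name,z,obs,p0):
    def res(p):
        T=np.array([p[0],p[1],z]);R=R2(p[2]); r=[]
        for c,uv,L in obs:
            l=np.array(L(p[3:]) if callable(L) else L,float)
            r+=list(proj(c,T+R@l)[0]-uv)
        return np.array(r)
    s=least_squares(res,p0,loss='soft_l1',f_scale=1.)
    print(name,s.x[:2],np.degrees(s.x[2]),s.x[3:]); print(np.round(s.fun.reshape(-1,2),2).tolist())
T=lambda u,v:px(292,125,6,u,v); S=lambda u,v:px(290,160,6,u,v)
top=[('top',T(153,214),(0,.035,.003)),('top',T(160,88),(.067,.05,.021)),('top',T(335,118),(.067,-.05,.021))]
top+=[('top',T(75,494),lambda e:(e[0],.055,0)),('top',T(252,526),lambda e:(e[0],-.047,0)),
 ('top',T(107,315),lambda e:(e[1],.053,0)),('top',T(288,344),lambda e:(e[1],-.047,0))]
top+=[('top',T(a,b),(x,y,-.010)) for a,b,x,y in((178,213,.008,.025),(262,232,.008,-.025),(176,238,-.008,.025),(260,255,-.008,-.025))]
side=[('side',S(334,95),(0,.036,0)),('side',S(46,160),lambda e:(e[0]+.009,.055,0)),('side',S(150,262),lambda e:(e[0]+.009,-.047,0))]
fit('tongs top',.062,top,[.615,0,-.15,-.15,-.05]); fit('tongs both',.062,top+side,[.615,0,-.15,-.15,-.05])
T=lambda u,v:px(392,157,8,u,v); S=lambda u,v:px(380,230,8,u,v)
b=[('top',T(*uv),(-.038+a*.075,bb*.0375,.010-.043)) for uv,a,bb in [((35,76),1,1),((206,40),1,-1),((292,383),-1,-1),((115,420),-1,1)]]
r=[('top',T(82,157),(0,.027,-.012)),('top',T(197,128),(0,-.027,-.012))]
g=[('top',T(136,320),(-.076,.025,0)),('top',T(260,296),(-.076,-.025,0))]
sd=[('side',S(350,77),(.008,0,-.010)),('side',S(326,110),(-.008,0,-.010))]
for nm,o in(('base',b),('base+rods',b+r),('all top',b+r+g),('green',g),('with side',b+r+g+sd)): fit('rack '+nm,.043,o,[.59,-.287,.23])
T=lambda u,v:px(228,168,12,u,v); S=lambda u,v:px(250,145,12,u,v)
t=[('top',T(111,207),(0,.031,0)),('top',T(322,250),(0,-.025,0))]
s=[('side',S(265,150),(0,.031,0)),('side',S(357,228),(0,-.025,0))]
fit('cart top',.043,t,[.53,.26,-.15]); fit('cart both',.043,t+s,[.53,.26,-.15]); fit('cart side',.043,s,[.53,.26,-.15])
bb=[('top',T(*uv),(a*.0375,q*.0375,.008-.043)) for uv,a,q in(((148,93),1,1),((402,130),1,-1),((350,398),-1,-1),((98,350),-1,1))]
fit('blue base',.043,bb,[.53,.26,-.15])
E
python3 fit2.py
```

```text
tongs top [ 0.6165 -0.0091] -9.147276569125346 [-0.16   -0.0577]
[[1.01, 0.59], [-1.07, 0.11], [-0.48, 0.32], [-0.62, -0.12], [0.18, 0.05], [0.27, -0.23], [-0.39, 0.21], [0.25, -0.28], [0.83, -0.86], [-0.27, 0.16], [0.32, -0.09]]
tongs both [ 0.6163 -0.0084] -9.488143009754294 [-0.1608 -0.0574]
[[0.8, 0.58], [-1.16, 0.1], [-0.6, 0.49], [-1.15, 0.04], [-0.39, 0.39], [-0.02, -0.37], [-0.72, 0.24], [0.06, -0.26], [0.61, -0.76], [-0.49, 0.17], [0.08, 0.01], [0.99, 1.32], [0.54, 0.56], [0.5, 0.91]]
rack base [ 0.5905 -0.2901] 13.333089097462489 []
[[0.26, 0.45], [-0.02, 0.41], [-0.54, -0.4], [0.26, -0.44]]
rack base+rods [ 0.5893 -0.2884] 13.847721411776616 []
[[-0.3, 0.88], [-0.63, 0.66], [-0.77, -0.23], [0.07, -0.08], [0.56, -0.57], [1.63, -0.41]]
rack all top [ 0.5895 -0.2884] 13.74783506208413 []
[[-0.28, 0.82], [-0.6, 0.64], [-0.81, -0.24], [0.02, -0.12], [0.56, -0.62], [1.64, -0.43], [0.51, 0.18], [-0.47, -0.06]]
rack green [ 0.5901 -0.2905] 12.124441456925311 []
[[0.44, -0.09], [-0.44, 0.09]]
rack with side [ 0.5898 -0.2894] 13.399777080213612 []
[[0.04, 0.66], [-0.24, 0.6], [-0.71, -0.22], [0.09, -0.23], [0.83, -0.75], [1.93, -0.47], [0.65, 0.07], [-0.3, -0.07], [-0.46, 0.16], [-0.35, -0.76]]
cart top [0.5328 0.2672] -10.523341522911874 []
[[0.78, 0.14], [-0.78, -0.14]]
cart both [0.5331 0.2689] -9.044542823261176 []
[[0.24, 0.29], [-1.22, -0.4], [0.35, 0.35], [-0.05, 0.88]]
cart side [0.5352 0.2728] -7.123888870893427 []
[[-0.05, -0.19], [0.05, 0.17]]
blue base [0.5338 0.268 ] -8.659914258727383 []
[[-0.01, 0.17], [-0.18, 0.68], [0.14, -0.58], [0.05, -0.23]]
```

step_arm(
  plan="8 0 0 0 0 0 -6.9;8 0 0 0 0 0 -6.9;8 0 0 0 0 0 -6.9;8 0 0 0 0 0 -6.9;8 0 0 0 0 0 -6.9;8 0 0 0 0 0 -6.9;8 0 0 0 0 0 -6.9;8 0 0 0 0 0 -6.9;8 0 0 0 0 0 -7.0",
)

```text
clock: 0.85
tool_pos: [0.221, -0.6375, 0.226]
orientation: [180.0, 0.0, -98.3]
force: [-0.3, 0.3, 0.4]
opening: 0.0799
```

```bash
cat > go.py <<'E'
import sys
from h import *
from scipy.spatial.transform import Rotation as Ro
o=telemetry.get_obs(); R=Ro.from_euler('xyz',o['orientation'],degrees=True)
np.set_printoptions(suppress=True,precision=4)
print('t',o['clock'],'pos',o['tool_pos'],'rpy',o['orientation'],'F',o['force'],'open',o['opening'],'j',np.round(o['joint_pos'],1))
a=[float(x) for x in sys.argv[1:]]
if len(a)>=3: print('tool shift cm',100*R.inv().apply(np.array(a[:3])-o['tool_pos']))
if len(a)>3:
    Rt=Ro.from_euler('xyz',[180,0,a[3]],degrees=True); print('rotvec',(R.inv()*Rt).as_rotvec(degrees=True))
E
python3 go.py 0.48 -0.25 0.2 -98.7;python3 go.py 0.533 0.268 0.12 -98.7
```

```text
t 0.85 pos [ 0.221  -0.6375  0.226 ] rpy [179.9697   0.0492 -98.3375] F [-0.2992  0.2858  0.4268] open 0.07985768025178473 j [-54.4  20.6   0.7  -0.  -70.1  46. ]
tool shift cm [-42.0887 -20.0048   2.6242]
rotvec [0.0304 0.0491 0.3625]
t 0.85 pos [ 0.221  -0.6375  0.226 ] rpy [179.9697   0.0492 -98.3375] F [-0.2992  0.2858  0.4268] open 0.07985768025178473 j [-54.4  20.6   0.7  -0.  -70.1  46. ]
tool shift cm [-94.1029 -17.7418  10.6701]
rotvec [0.0304 0.0491 0.3625]
```

step_arm(
  plan="6 -3.5 -1.7 0.1 0 0 0;6 -3.5 -1.7 0.1 0 0 0;6 -3.5 -1.7 0.1 0 0 0;6 -3.5 -1.7 0.1 0 0 0;6 -3.5 -1.7 0.1 0 0 0;6 -3.5 -1.7 0.1 0 0 0;6 -3.5 -1.7 0.1 0 0 0;6 -3.5 -1.7 0.1 0 0 0;6 -3.5 -1.7 0.1 0 0 0;6 -3.5 -1.7 0.1 0 0 0;6 -3.5 -1.7 0.1 0 0 0;6 -3.5 -1.6 0.1 0 0 0",
)

```text
clock: 1.85
tool_pos: [0.4858, -0.2513, 0.2144]
orientation: [180.0, 0.0, -98.7]
force: [0.8, -0.4, 0.1]
opening: 0.06
```

```bash
python3 go.py 0.533 0.268 0.15 -98.7
```

```text
t 1.85 pos [ 0.4858 -0.2513  0.2144] rpy [179.9933   0.0055 -98.6679] F [ 0.7745 -0.3851  0.1157] open 0.06001906401985089 j [ -6.8   9.  -16.6  -0.  -64.4  -1.8]
tool shift cm [-52.0456   3.1592   6.4482]
rotvec [0.0067 0.0055 0.0321]
```

step_arm(
  plan="6 -4.1 0.25 0.2 0 0 0;6 -4.1 0.25 0.2 0 0 0;6 -4.1 0.25 0.2 0 0 0;6 -4.1 0.25 0.2 0 0 0;6 -4.1 0.25 0.2 0 0 0;6 -4.1 0.25 0.2 0 0 0;6 -4.1 0.25 0.2 0 0 0;6 -4.1 0.25 0.2 0 0 0;6 -4.1 0.25 0.2 0 0 0;6 -4.1 0.25 0.2 0 0 0;6 -4.1 0.25 0.2 0 0 0;6 -4.1 0.25 0.2 0 0 0",
)

```text
clock: 2.85
tool_pos: [0.5292, 0.2398, 0.1904]
orientation: [180.0, -0.0, -98.7]
force: [0.3, -0.4, -0.5]
opening: 0.06
```

```bash
python3 go.py 0.533 0.268 0.10 -98.7
```

```text
t 2.85 pos [0.5292 0.2398 0.1904] rpy [179.9868  -0.0059 -98.6608] F [ 0.3432 -0.377  -0.5054] open 0.06002358418699945 j [ 43.6  13.3 -14.5  -0.  -62.3 -52.3]
tool shift cm [-2.8483  0.048   9.0351]
rotvec [ 0.0132 -0.0059  0.0392]
```

step_arm(
  plan="6 -1.4 0 2 0 0 0;6 -1.4 0.05 3 0 0 0;6 0 0 3 0 0 0;6 0 0 1 0 0 0;6 0 0 0 0 0 0",
)

```text
clock: 3.27
tool_pos: [0.5316, 0.264, 0.0974]
orientation: [179.8, -0.3, -98.7]
force: [-1.0, -0.5, 0.6]
opening: 0.0602
```

```bash
python3 go.py 0.533 0.268 0.024 -98.7; python3 - <<'E'
from h import *
for n,(x,y,w,h) in (('top',(208,148,80,75)),('side',(220,110,100,75))):
    im=shot(n,n+'1.png'); cv2.imwrite(f'pics/{n}1c.png',cv2.resize(im[y:y+h,x:x+w],None,fx=7,fy=7,interpolation=cv2.INTER_CUBIC))
E
```

```text
t 3.2667 pos [0.5316 0.264  0.0974] rpy [179.7549  -0.2848 -98.6848] F [-1.0302 -0.4639  0.6461] open 0.06022203064193725 j [ 45.2  19.7 -19.   -0.  -51.7 -53.9]
tool shift cm [-0.4505 -0.1117  7.3363]
rotvec [ 0.245  -0.2848  0.0146]
```

View pics/top1c.png

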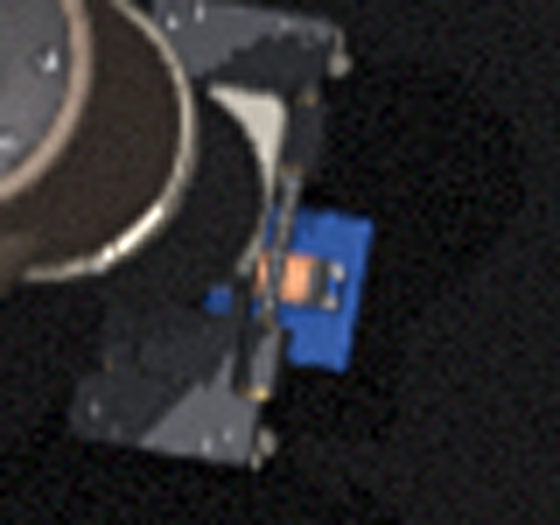

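View pics/side1c.png

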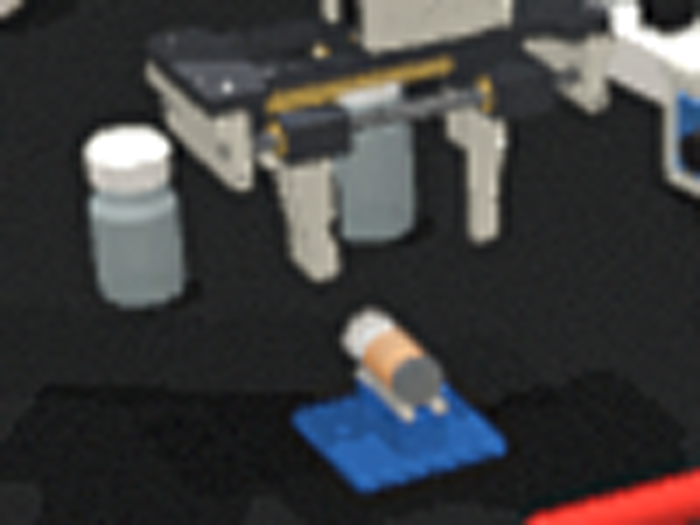

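Side crop: fingertips at (323,275) and (483,238), straddling the line of the cartridge, whose end disc is at (415,382). I'll use the tips to check the camera's bias.

```bash
python3 - <<'E'
from h import *
p=np.array([.5316,.264,.0974]); d=R2(np.radians(-98.7))@[0,-1,0]
for s in(.03,.0505,-.03,-.0505,.038,-.038):
    q=proj('side',p+s*d)[0]; print(s,q,((q-[220,110])+.5)*7-.5)
E
```

```text
0.03 [266.85899267 148.86017627] [331.01294869 275.02123391]
0.0505 [260.84886852 150.31774063] [288.94207967 285.22418444]
-0.03 [284.00451948 144.70207434] [451.03163633 245.91452038]
-0.0505 [289.71530193 143.31710578] [491.00711352 236.21974046]
0.038 [264.52299454 149.42669828] [314.66096177 278.98688799]
-0.038 [286.2418515  144.15948065] [466.69296051 242.11636456]
```

step_arm(
  plan="6 -0.45 -0.1 1.5 0 0 0;6 0 0 2 0 0 0;6 0 0 2 0 0 0;6 0 0 1 0 0 0;6 0 0 0.6 0 0 0;6 0 0 0.2 0 0 0;6 0 0 0 0 0 0",
)

```text
clock: 3.95
tool_pos: [0.5357, 0.27, 0.0285]
orientation: [-180.0, 0.0, -98.7]
force: [0.1, 0.7, 0.2]
opening: 0.06
```

```bash
python3 go.py 0.533 0.268 0.024 -98.7; python3 - <<'E'
from h import *
for n,(x,y,w,h) in (('side',(220,120,100,75)),):
    im=shot(n,n+'2.png'); cv2.imwrite(f'pics/{n}2c.png',cv2.resize(im[y:y+h,x:x+w],None,fx=8,fy=8,interpolation=cv2.INTER_CUBIC))
E
```

```text
t 3.95 pos [0.5357 0.27   0.0285] rpy [-179.9513    0.0439  -98.6795] F [0.0959 0.7084 0.2094] open 0.05998445474274369 j [ 45.4  24.7 -22.2   0.  -43.  -54.1]
tool shift cm [0.2401 0.2379 0.4465]
rotvec [-0.0487  0.044   0.0205]
```

View pics/side2c.png

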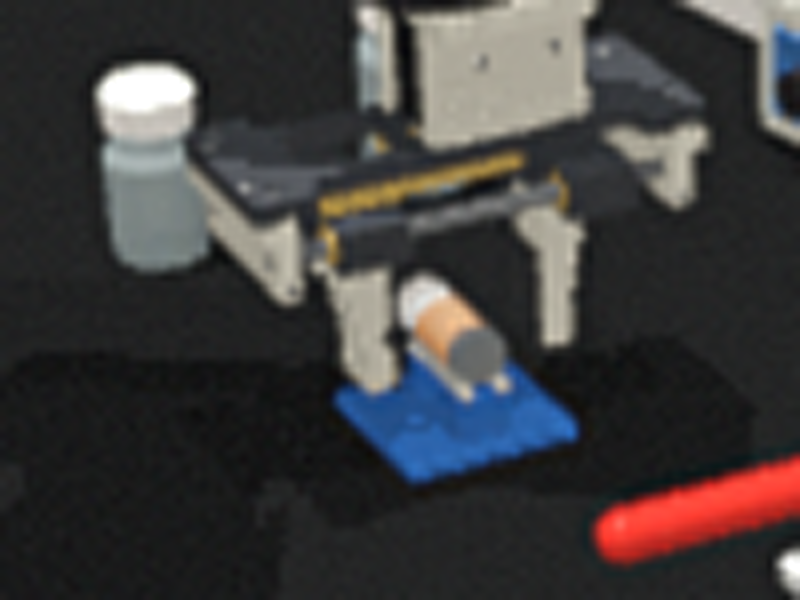

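step_arm(
  plan="6 0.2 0.2 0.3 0 0 0;6 0 0 0.15 0 0 0;4 0 0 0 0 0 0;3 0 0 0 0 0 0;2.2 0 0 0 0 0 0;1.5 0 0 0 0 0 0;1.5 0 0 0 0 0 0;1.5 0 0 0 0 0 0",
)

```text
clock: 4.67
tool_pos: [0.5329, 0.2682, 0.0231]
orientation: [-180.0, 0.0, -98.7]
force: [-0.3, 0.3, -0.1]
opening: 0.0254
```

```bash
python3 go.py 0.533 0.268 0.024 -98.7; python3 - <<'E'
from h import *
for n,(x,y,w,h) in (('side',(220,120,100,75)),):
    im=shot(n,n+'3.png'); cv2.imwrite(f'pics/{n}3c.png',cv2.resize(im[y:y+h,x:x+w],None,fx=8,fy=8,interpolation=cv2.INTER_CUBIC))
E
```

```text
t 4.6667 pos [0.5329 0.2682 0.0231] rpy [-179.9958    0.0055  -98.6706] F [-0.2621  0.3411 -0.0998] open 0.025364443481899236 j [ 45.5  24.9 -22.9   0.  -42.2 -54.1]
tool shift cm [ 0.0173 -0.0161 -0.0894]
rotvec [-0.0042  0.0055  0.0294]
```

View pics/side3c.png

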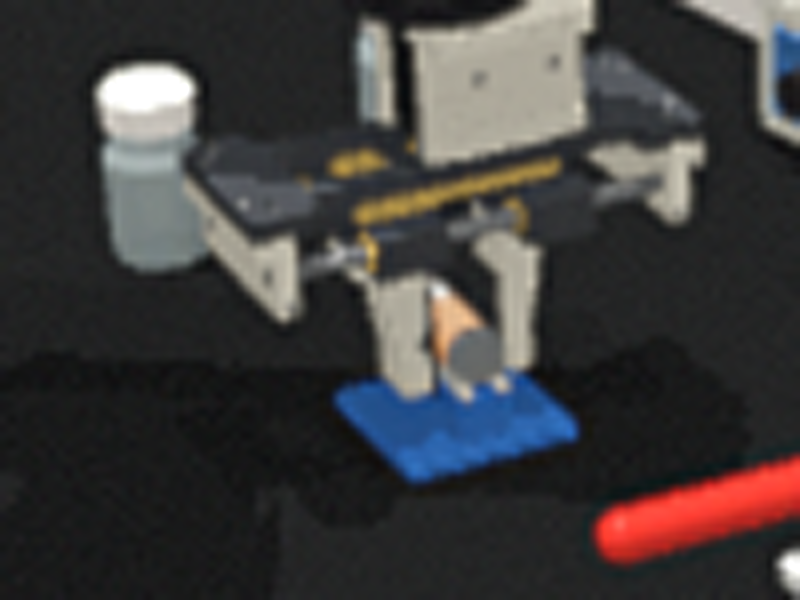

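step_arm(
  plan="1.5 0 0 0 0 0 0;1.5 0 0 0 0 0 0;1.5 0 0 0 0 0 0",
)

```text
clock: 4.97
tool_pos: [0.5322, 0.2682, 0.0231]
orientation: [180.0, -0.0, -98.7]
force: [-5.1, 1.8, 3.5]
opening: 0.0228
```

```bash
python3 go.py 0.6165 -0.0088 0.16 -99.2
```

```text
t 4.9667 pos [0.5322 0.2682 0.0231] rpy [179.9571  -0.0119 -98.6768] F [-5.0863  1.8283  3.4562] open 0.022778570882982782 j [ 45.5  24.9 -22.9  -0.  -42.3 -54.1]
tool shift cm [ 26.1134 -12.5009 -13.6942]
rotvec [ 0.0429 -0.0121  0.5232]
```

step_arm(
  plan="1.5 0 0 -0.5 0 0 0;1.5 0 0 -1 0 0 0;1.5 0 0 -2 0 0 0;1.5 0 0 -3 0 0 0;1.5 0 0 -3 0 0 0;1.5 0 0 -3 0 0 0;1.5 0 0 -1.2 0 0 0;1.5 0 0 0 0 0 0",
)

```text
clock: 5.63
tool_pos: [0.535, 0.2693, 0.1653]
orientation: [-179.7, 0.3, -98.6]
force: [0.3, -0.4, -1.2]
opening: 0.0228
```

```bash
python3 go.py 0.6165 -0.0088 0.16 -99.2; python3 - <<'E'
from h import *
for n,(x,y,w,h) in (('side',(220,80,100,75)),('top',(208,148,80,75))):
    im=shot(n,n+'4.png'); cv2.imwrite(f'pics/{n}4c.png',cv2.resize(im[y:y+h,x:x+w],None,fx=8,fy=8,interpolation=cv2.INTER_CUBIC))
E
```

```text
t 5.6333 pos [0.535  0.2693 0.1653] rpy [-179.6799    0.3147  -98.6497] F [ 0.3473 -0.4146 -1.2485] open 0.022765042515794146 j [ 45.4  15.8 -14.5   0.1 -59.2 -54.1]
tool shift cm [ 26.2694 -12.2416   0.4501]
rotvec [-0.3186  0.3162  0.5494]
```

View pics/side4c.png

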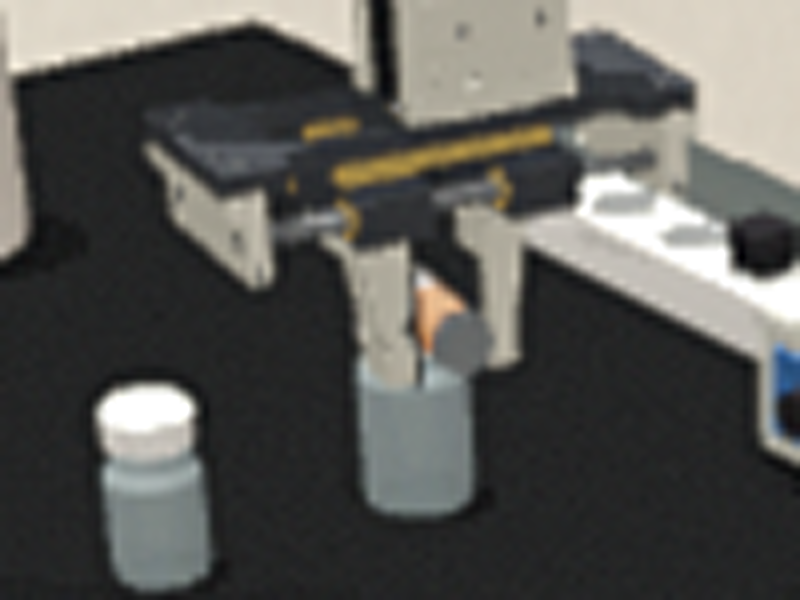

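View pics/top4c.png

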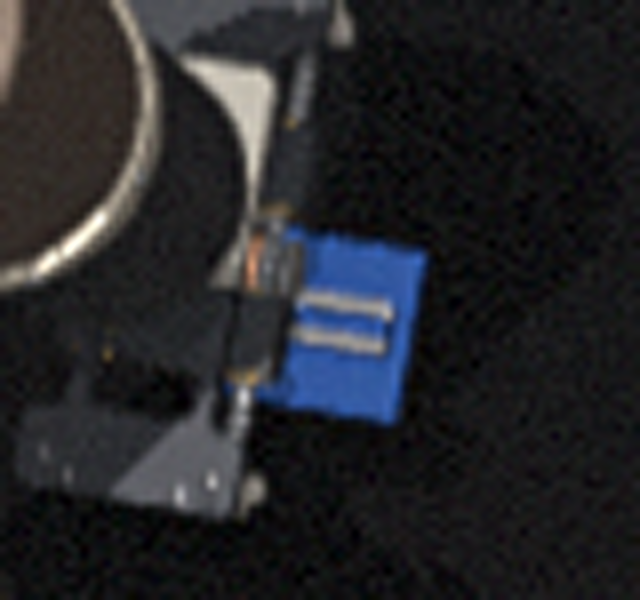

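```bash
python3 - <<'E'
from h import *
o=telemetry.get_obs(); p=np.array(o['tool_pos'])+[0,0,.019]; y=-np.array([np.cos(np.radians(-98.65)),np.sin(np.radians(-98.65)),0])
for a in(-.015,-.02,-.025,-.03,-.035):
    q=proj('side',p+a*y)[0]; print(a,((q-[220,80])+.5)*8-.5)
print(o['tool_pos'])
E
```

```text
-0.015 [449.99322565 351.61353543]
-0.02 [455.64402355 356.13703768]
-0.025 [461.32660151 360.68598009]
-0.03 [467.04122838 365.26057787]
-0.035 [472.78817607 369.86104867]
[0.53306732 0.26813577 0.16114408]
```

step_arm(
  plan="1.5 2 -0.9 0 0 0 0.3;1.5 3.5 -1.7 0 0 0 0.2;1.5 3.5 -1.7 0 0 0 0;1.5 3.5 -1.7 0 0 0 0;1.5 3.5 -1.6 0 0 0 0;1.5 3.5 -1.6 0 0 0 0;1.5 3.5 -1.6 0 0 0 0;1.5 2 -1 0 0 0 0;1.5 1 -0.5 0 0 0 0;1.5 0 0 0 0 0 0;1.5 0 0 0 0 0 0",
)

```text
clock: 6.65
tool_pos: [0.6126, -0.0085, 0.1589]
orientation: [179.9, -0.0, -99.3]
force: [-0.1, 0.9, 0.5]
opening: 0.023
```

```bash
python3 go.py 0.6165 -0.0088 0.085 -99.2; python3 - <<'E'
from h import *
for n,(x,y,w,h) in (('side',(285,110,115,105)),('top',(270,120,100,85))):
    im=shot(n,n+'5.png'); cv2.imwrite(f'pics/{n}5c.png',cv2.resize(im[y:y+h,x:x+w],None,fx=6,fy=6,interpolation=cv2.INTER_CUBIC))
E
python3 go.py 0.6165 -0.0088 0.085 -99.2
```

```text
t 6.65 pos [ 0.6126 -0.0085  0.1589] rpy [179.8956  -0.0349 -99.2609] F [-0.1285  0.9305  0.5344] open 0.023038345219942444 j [ 17.4  17.7 -12.7  -0.  -59.7 -26.7]
tool shift cm [-0.0399 -0.406   7.3918]
rotvec [ 0.1044 -0.0348 -0.0609]
t 6.75 pos [ 0.6127 -0.0073  0.1595] rpy [179.9418  -0.0128 -99.1448] F [-0.1723  1.1909 -0.5833] open 0.02315072815708964 j [ 17.6  17.7 -12.7  -0.  -59.7 -26.7]
tool shift cm [ 0.0864 -0.4107  7.4471]
rotvec [ 0.0582 -0.0128  0.0552]
```

View pics/side5c.png

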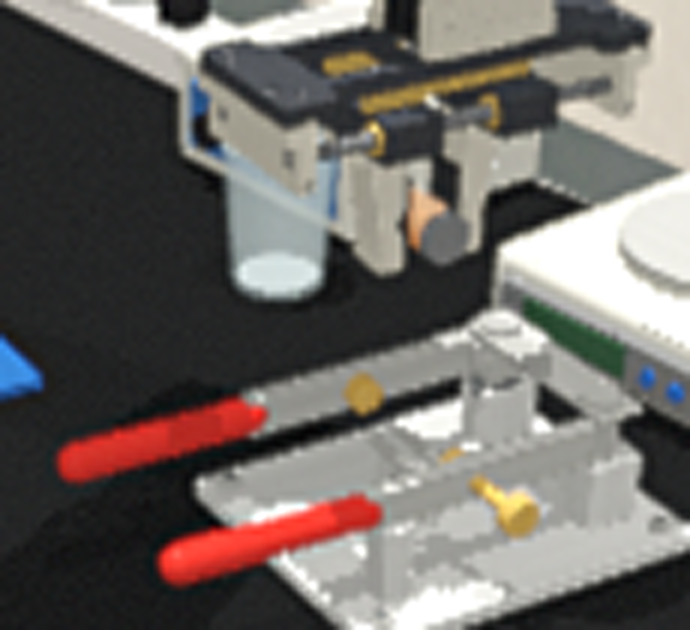

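View pics/top5c.png

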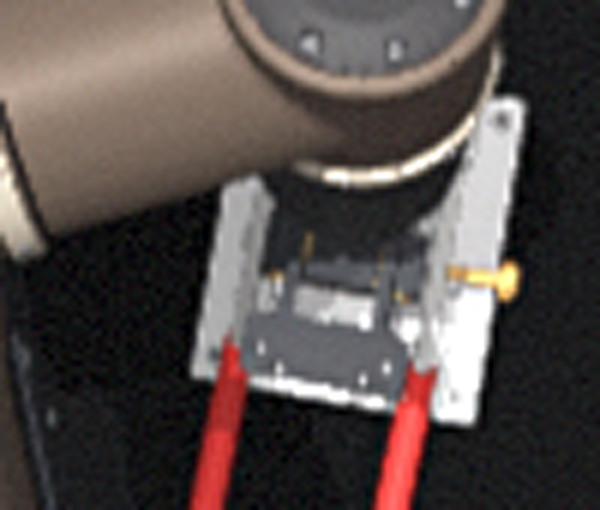

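step_arm(
  plan="1.5 0.05 -0.4 2 0 0 0;1.5 0 0 3 0 0 0;1.5 0 0 3 0 0 0;1.5 0 0 1.9 0 0 0;1.5 0 0 0 0 0 0;1.5 0 0 0 0 0 0;1.5 0 0 0 0 0 0",
)

```text
clock: 7.33
tool_pos: [0.6179, -0.0083, 0.0625]
orientation: [-179.9, 0.0, -99.1]
force: [0.2, 0.3, -0.6]
opening: 0.0233
```

```bash
python3 go.py 0.6165 -0.0088 0.043 -99.2; python3 - <<'E'
from h import *
for n,(x,y,w,h) in (('side',(315,150,85,60)),):
    im=shot(n,n+'6.png'); cv2.imwrite(f'pics/{n}6c.png',cv2.resize(im[y:y+h,x:x+w],None,fx=9,fy=9,interpolation=cv2.INTER_CUBIC))
E
```

```text
t 7.3333 pos [ 0.6179 -0.0083  0.0625] rpy [-179.9042    0.0159  -99.0797] F [ 0.157   0.2961 -0.6329] open 0.023257065430103016 j [ 17.3  23.7 -18.2   0.  -48.  -26.4]
tool shift cm [0.077  0.1345 1.9459]
rotvec [-0.0958  0.016   0.1203]
```

View pics/side6c.png

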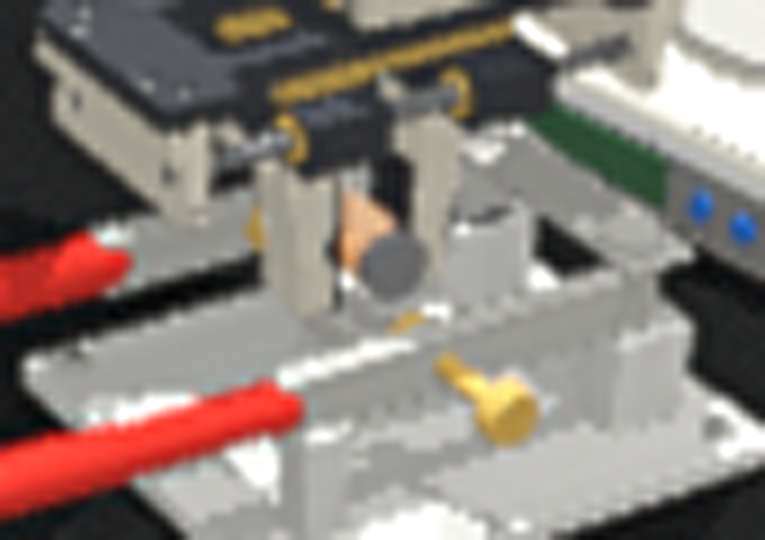

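step_arm(
  plan="1.5 0.2 0.05 0.5 0 0 0;1.5 0.05 0.05 0.6 0 0 0;1.5 0 0 0.4 0 0 0;1.5 0 0 0.2 0 0 0;1.5 0 0 0 0 0 0;1.5 0 0 0 0 0 0;1.5 0 0 0 0 0 0",
)

```text
clock: 7.97
tool_pos: [0.6162, -0.0115, 0.044]
orientation: [-180.0, 0.0, -99.2]
force: [5.4, -0.9, -3.7]
opening: 0.0231
```

```bash
python3 go.py 0.6165 -0.0088 0.043 -99.2
```

```text
t 7.9667 pos [ 0.6162 -0.0115  0.044 ] rpy [-179.9539    0.01    -99.1745] F [ 5.4347 -0.9243 -3.6521] open 0.02309686133953822 j [ 17.1  24.8 -19.3   0.  -45.8 -26.3]
tool shift cm [-0.2734  0.0101  0.0993]
rotvec [-0.0461  0.01    0.0255]
```

step_arm(
  plan="1.5 0 0 0 0 0 0;1.5 0 0 0 0 0 0",
)

```text
clock: 8.13
tool_pos: [0.6162, -0.0115, 0.044]
orientation: [-180.0, 0.0, -99.2]
force: [5.3, -1.7, -3.4]
opening: 0.0231
```

```bash
python3 go.py 0.6165 -0.0088 0.043 -99.2; python3 - <<'E'
from h import *
for n,(x,y,w,h) in (('side',(315,150,85,60)),):
    im=shot(n,n+'7.png'); cv2.imwrite(f'pics/{n}7c.png',cv2.resize(im[y:y+h,x:x+w],None,fx=9,fy=9,interpolation=cv2.INTER_CUBIC))
E
```

```text
t 8.1333 pos [ 0.6162 -0.0115  0.044 ] rpy [-179.952     0.0132  -99.176 ] F [ 5.3345 -1.6548 -3.3762] open 0.023104514142211225 j [ 17.1  24.8 -19.3   0.  -45.8 -26.3]
tool shift cm [-0.2739  0.0099  0.1   ]
rotvec [-0.048   0.0132  0.024 ]
```

View pics/side7c.png

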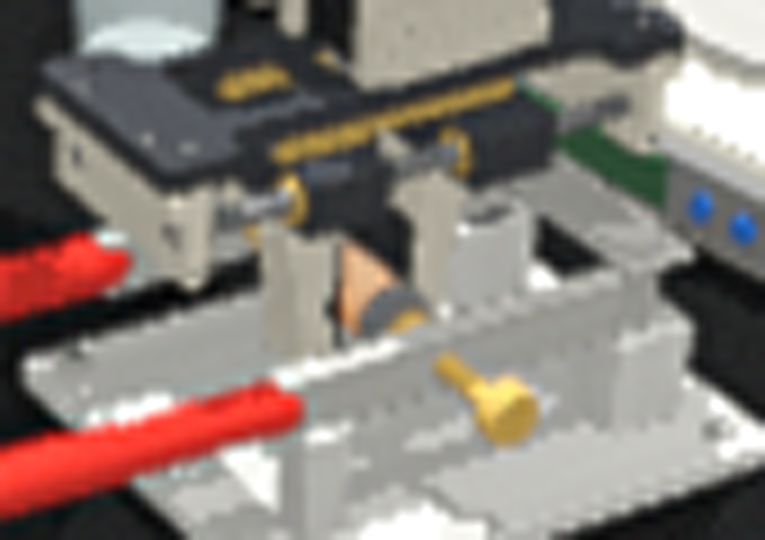

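step_arm(
  plan="2.6 0 0 0 0 0 0;3.2 0 0 0 0 0 0;4 0 0 0 0 0 0;4 0 0 0 0 0 0",
)

```text
clock: 8.52
tool_pos: [0.615, -0.0116, 0.044]
orientation: [179.9, -0.0, -99.2]
force: [0.3, 0.9, -0.2]
opening: 0.0383
```

```bash
python3 go.py 0.6165 -0.0088 0.043 -99.2; python3 - <<'E'
from h import *
for n,(x,y,w,h) in (('side',(315,150,85,60)),):
    im=shot(n,n+'8.png'); cv2.imwrite(f'pics/{n}8c.png',cv2.resize(im[y:y+h,x:x+w],None,fx=9,fy=9,interpolation=cv2.INTER_CUBIC))
E
```

```text
t 8.5167 pos [ 0.615  -0.0116  0.044 ] rpy [179.9453  -0.014  -99.1844] F [ 0.3316  0.8653 -0.1597] open 0.038333149971637503 j [ 17.1  24.8 -19.4  -0.  -45.9 -26.3]
tool shift cm [-0.2986 -0.1052  0.0995]
rotvec [ 0.0547 -0.014   0.0156]
```

View pics/side8c.png

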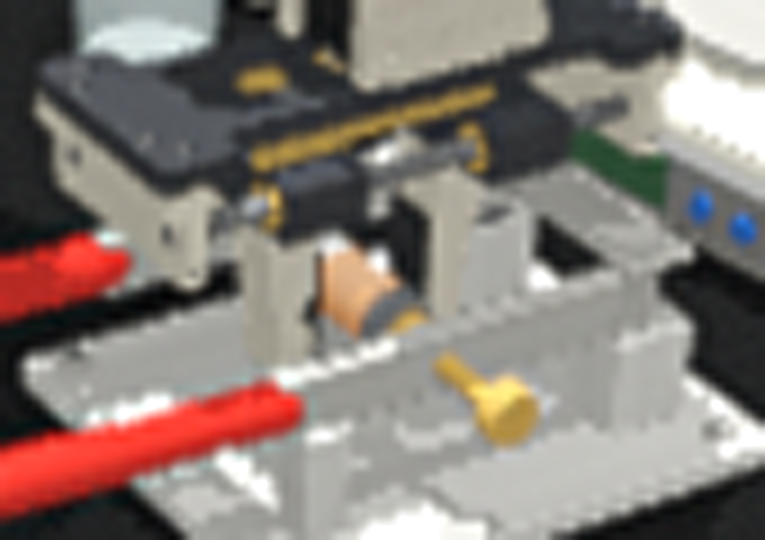

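step_arm(
  plan="4.2 0 0 -1 0 0 0;4 0 0 -2 0 0 0;4 0 0 -3 0 0 0;3 0 0 -3 0 0 0;1 0 0 -1 0 0 0;0 -1 1 0 0 0 0;0 -3 2 0 0 0 0;0 -3 3 0 0 0 0;0 -2 3 0 0 0 0;0 0 1.5 0 0 0 0;0 0 0 0 0 0 0",
)

```text
clock: 9.48
tool_pos: [0.5231, 0.0947, 0.1439]
orientation: [179.9, -0.0, -99.0]
force: [-1.0, 0.4, -0.3]
opening: 0.0003
```

```bash
python3 - <<'E'
from h import *
c=np.array([.617,-.0088]);R=R2(np.radians(-9.2))[:2,:2]
print('pre',c+R@[-.105,.088],'touch',c+R@[-.105,.0715])
E
python3 - <<'E'
from h import *
for n,(x,y,w,h) in (('side',(285,140,115,75)),('top',(285,120,85,100))):
    im=shot(n,n+'9.png'); cv2.imwrite(f'pics/{n}9c.png',cv2.resize(im[y:y+h,x:x+w],None,fx=6,fy=6,interpolation=cv2.INTER_CUBIC))
E
python3 go.py 0.534 0.096 0.12 -99.2
```

```text
pre [0.52742024 0.09485552] touch [0.5247822  0.07856777]
t 9.5833 pos [0.5259 0.0941 0.1443] rpy [-179.9957    0.0096  -99.0819] F [-0.2792 -0.5907  1.1825] open 0.0005331790077050437 j [ 31.2  11.4 -23.6  -0.  -55.  -40.3]
tool shift cm [-0.3197 -0.7683  2.4291]
rotvec [-0.0043  0.0096  0.1181]
```

View pics/side9c.png

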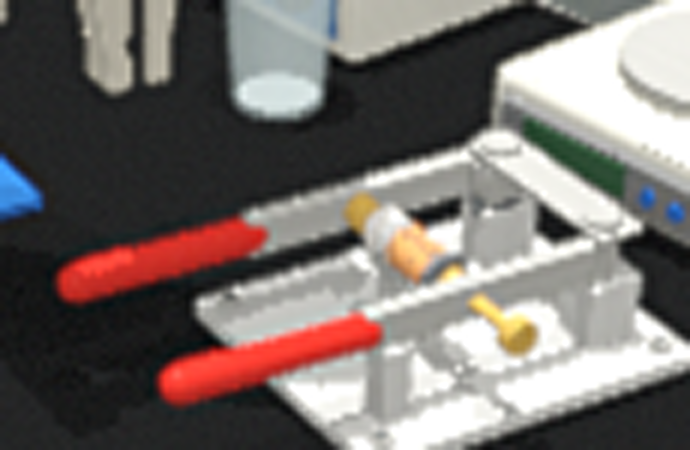

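View pics/top9c.png

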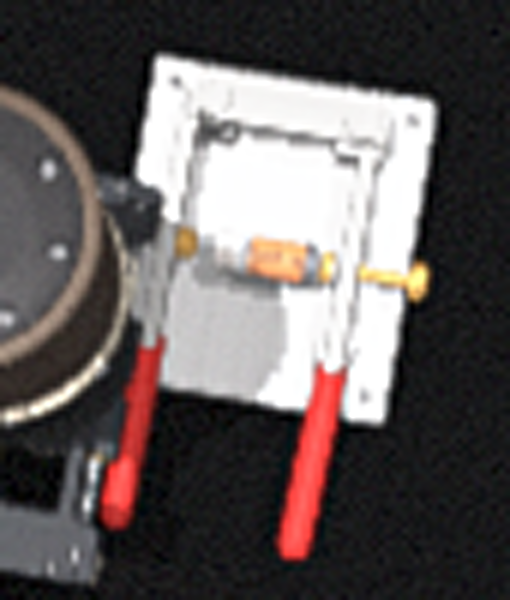

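step_arm(
  plan="0 -0.1 -0.15 3 0 0 0;0 0 0 3 0 0 0;0 0 0 2.5 0 0 0;0 0 0 1.2 0 0 0;0 0 0 0.2 0 0 0;0 0 0 0 0 0 0;0 0 0 0 0 0 0;0 0 0 0 0 0 0",
)

```text
clock: 10.25
tool_pos: [0.5294, 0.0945, 0.0462]
orientation: [-179.9, 0.1, -99.2]
force: [-0.3, -0.8, -0.1]
opening: 0.0005
```

```bash
python3 go.py 0.5248 0.0786 0.045 -99.2;  python3 - <<'E'
from h import *
for n,(x,y,w,h) in (('side',(285,140,115,75)),('top',(285,120,85,100))):
    im=shot(n,n+'10.png'); cv2.imwrite(f'pics/{n}10c.png',cv2.resize(im[y:y+h,x:x+w],None,fx=6,fy=6,interpolation=cv2.INTER_CUBIC))
E
```

```text
t 10.25 pos [0.5294 0.0945 0.0462] rpy [-179.9083    0.0616  -99.1851] F [-0.2967 -0.8438 -0.0891] open 0.0005402799514035865 j [ 31.   18.6 -29.5   0.  -41.8 -40.2]
tool shift cm [1.6386 0.1973 0.1154]
rotvec [-0.0917  0.0616  0.0149]
```

View pics/side10c.png

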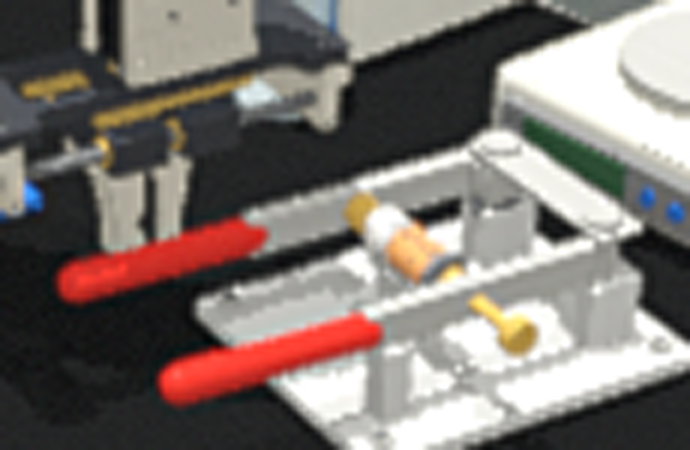

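step_arm(
  plan="0 0.5 0 0 0 0 0;0 0.5 0 0 0 0 0;0 0.3 0 0 0 0 0;0 0.2 0 0 0 0 0;0 0 0 0 0 0 0",
)

```text
clock: 10.77
tool_pos: [0.526, 0.0792, 0.0453]
orientation: [-180.0, 0.0, -99.2]
force: [-1.6, 2.6, 0.4]
opening: 0.0005
```

step_arm(
  plan="0 0.3 0 0 0 0 0;0 0.3 0 0 0 0 0;0 0.3 0 0 0 0 0;0 0 0 0 0 0 0",
)

```text
clock: 11.1
tool_pos: [0.5244, 0.0701, 0.045]
orientation: [180.0, -0.0, -99.2]
force: [-1.7, 2.8, 0.6]
opening: 0.0001
```

step_arm(
  plan="0 0.3 0 0 0 0 0;0 0.2 0 0 0 0 0;0 0 0 0 0 0 0",
)

```text
clock: 11.35
tool_pos: [0.5236, 0.0652, 0.045]
orientation: [180.0, -0.0, -99.2]
force: [-1.0, 3.2, 1.6]
opening: 0.0005
```

step_arm(
  plan="0 0.2 0 0 0 0 0;0 0.2 0 0 0 0 0;0 0.2 0 0 0 0 0;0 0 0 0 0 0 0",
)

```text
clock: 11.68
tool_pos: [0.5226, 0.0593, 0.045]
orientation: [180.0, -0.0, -99.2]
force: [-1.2, 4.4, 1.5]
opening: 0.0007
```

step_arm(
  plan="0 0.2 0 0 0 0 0;0 0.2 0 0 0 0 0;0 0 0 0 0 0 0",
)

```text
clock: 11.93
tool_pos: [0.5221, 0.0554, 0.045]
orientation: [180.0, -0.0, -99.2]
force: [-1.6, 3.9, -0.3]
opening: 0.0004
```

```bash
python3 - <<'E'
from h import *
for n,(x,y,w,h) in (('side',(285,140,115,75)),):
    im=shot(n,n+'11.png'); cv2.imwrite(f'pics/{n}11c.png',cv2.resize(im[y:y+h,x:x+w],None,fx=6,fy=6,interpolation=cv2.INTER_CUBIC))
E
```

```text
(no output)
```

View pics/side11c.png

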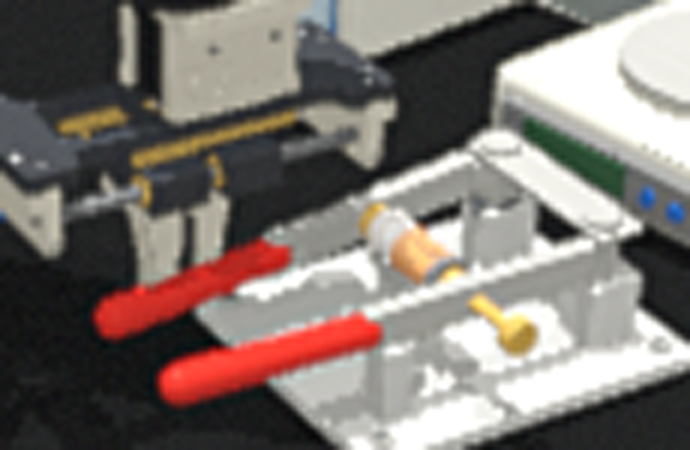

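step_arm(
  plan="0 0.2 0 0 0 0 0;0 0.1 0 0 0 0 0;0 0 0 0 0 0 0",
)

```text
clock: 12.23
tool_pos: [0.5218, 0.0528, 0.0451]
orientation: [-180.0, 0.0, -99.2]
force: [-1.7, 4.9, -0.4]
opening: 0.0003
```

step_arm(
  plan="0 0.2 0 0 0 0 0;0 0.1 0 0 0 0 0;0 0 0 0 0 0 0",
)

```text
clock: 12.48
tool_pos: [0.5217, 0.0508, 0.0451]
orientation: [-179.9, 0.1, -99.2]
force: [-2.3, 10.7, -1.5]
opening: 0.0004
```

step_arm(
  plan="0 0.2 0 0 0 0 0;0 0 0 0 0 0 0",
)

```text
clock: 12.65
tool_pos: [0.5215, 0.0493, 0.0451]
orientation: [-179.9, 0.1, -99.2]
force: [-3.2, 13.3, -0.8]
opening: 0.0004
```

step_arm(
  plan="0 0.2 0 0 0 0 0;0 0 0 0 0 0 0",
)

```text
clock: 12.82
tool_pos: [0.5214, 0.0476, 0.0452]
orientation: [-179.9, 0.2, -99.2]
force: [-2.5, 14.0, -1.5]
opening: 0.0006
```

step_arm(
  plan="0 0.15 0 0 0 0 0;0 0 0 0 0 0 0",
)

```text
clock: 12.98
tool_pos: [0.5212, 0.0458, 0.0452]
orientation: [-179.9, 0.1, -99.1]
force: [-0.9, 8.6, -1.7]
opening: 0.0005
```

step_arm(
  plan="0 0.15 0 0 0 0 0;0 0 0 0 0 0 0",
)

```text
clock: 13.15
tool_pos: [0.5208, 0.0433, 0.0452]
orientation: [-179.9, 0.0, -99.1]
force: [0.9, 4.2, -2.5]
opening: 0.0007
```

```bash
python3 - <<'E'
from h import *
print(telemetry.get_obs()['force'])
for n,(x,y,w,h) in (('side',(330,150,60,45)),):
    im=shot(n,n+'12.png'); cv2.imwrite(f'pics/{n}12c.png',cv2.resize(im[y:y+h,x:x+w],None,fx=12,fy=12,interpolation=cv2.INTER_CUBIC))
    im=cv2.imread('pics/side11.png'); cv2.imwrite(f'pics/{n}11d.png',cv2.resize(im[y:y+h,x:x+w],None,fx=12,fy=12,interpolation=cv2.INTER_CUBIC))
E
python3 go.py
```

```text
[ 0.93812748  4.17007222 -2.48583945]
t 13.2 pos [0.5208 0.0432 0.0452] rpy [-179.9327    0.0292  -99.1517] F [ 1.3235  2.8827 -1.861 ] open 0.00048455161325675425 j [ 26.3  17.5 -31.4   0.  -41.  -35.5]
```

View pics/side12c.png

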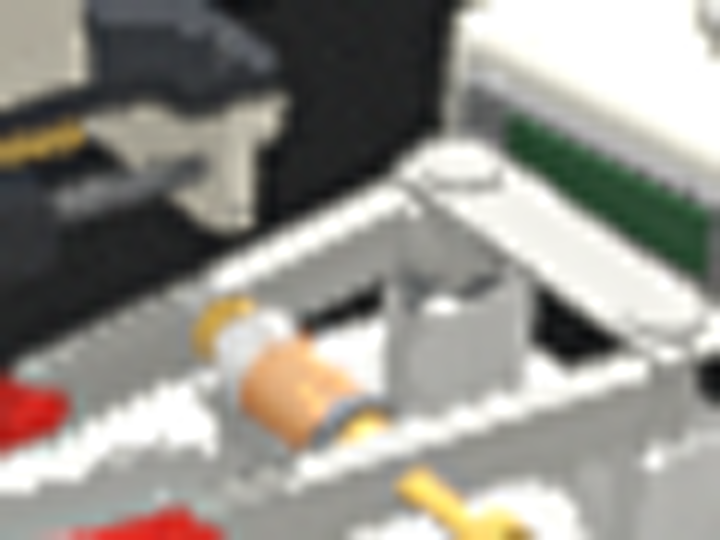

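View pics/side11d.png

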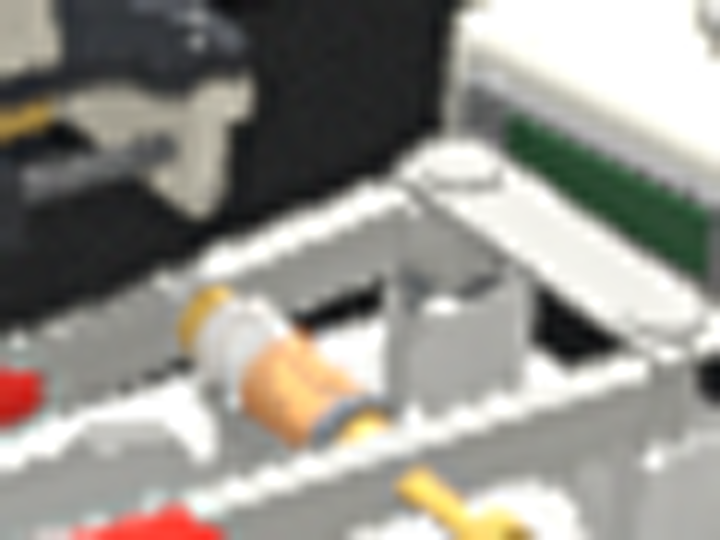

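step_arm(
  plan="0 0.1 0 0 0 0 0;0 0 0 0 0 0 0",
)

```text
clock: 13.37
tool_pos: [0.5205, 0.0419, 0.0452]
orientation: [-179.9, 0.0, -99.2]
force: [3.0, 3.4, -0.7]
opening: 0.0005
```

Force stays at the spring's level, so the cap has given. I'll stop pushing, let the handle open and check from above.

step_arm(
  plan="0 -0.3 0 0 0 0 0;0 -0.5 0 0 0 0 0;0 -0.5 0 0 0 0 0;0 -0.5 0 0 0 0 0;0 -0.5 0 0 0 0 0;0 -0.5 0 0 0 0 0;0 -0.5 0 0 0 0 0;0 -0.8 0 0 0 0 0;0 -1 0 0 0 0 0;0 -1 0 0 0 0 0;0 -1 0 0 0 0 0;0 0 0 0 0 0 0",
)

```text
clock: 14.37
tool_pos: [0.5318, 0.1138, 0.045]
orientation: [-180.0, -0.0, -99.1]
force: [-0.5, -0.7, 0.3]
opening: 0.0007
```

step_arm(
  plan="0 0 0 -3 0 0 0;0 0 0 -3 0 0 0;0 -2 0 -3 0 0 0;0 -3 0 0 0 0 0;0 -3 0 0 0 0 0;4.4 0 0 0 0 0 0",
)

```text
clock: 14.87
tool_pos: [0.5454, 0.1951, 0.1359]
orientation: [-179.9, 0.1, -99.0]
force: [1.0, -0.4, -0.2]
opening: 0.0037
```

```bash
python3 go.py;python3 - <<'E'
from h import *
for n,(x,y,w,h),k in (('side',(330,150,60,45),12),('top',(310,140,50,40),12)):
    im=shot(n,n+'13.png'); cv2.imwrite(f'pics/{n}13c.png',cv2.resize(im[y:y+h,x:x+w],None,fx=k,fy=k,interpolation=cv2.INTER_CUBIC))
im=cv2.imread('pics/top9.png')
cv2.imwrite('pics/top9d.png',cv2.resize(im[140:180,310:360],None,fx=12,fy=12,interpolation=cv2.INTER_CUBIC))
im=cv2.imread('pics/top13.png')
cv2.imwrite('pics/top13e.png',cv2.resize(im[110:230,250:380],None,fx=5,fy=5,interpolation=cv2.INTER_CUBIC))
E
```

```text
t 14.8667 pos [0.5454 0.1951 0.1359] rpy [-179.8758    0.1118  -99.0464] F [ 0.9929 -0.3513 -0.1953] open 0.0036925542622522137 j [ 39.   15.8 -18.8   0.  -55.2 -48.1]
```

View pics/side13c.png

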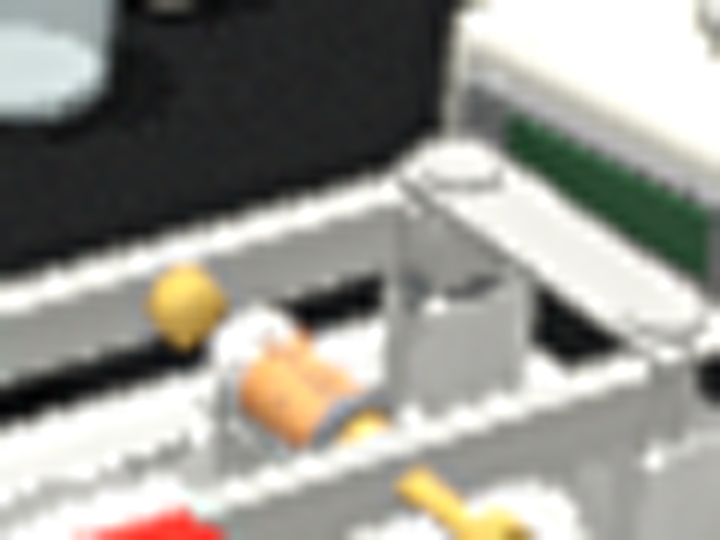

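View pics/top13c.png

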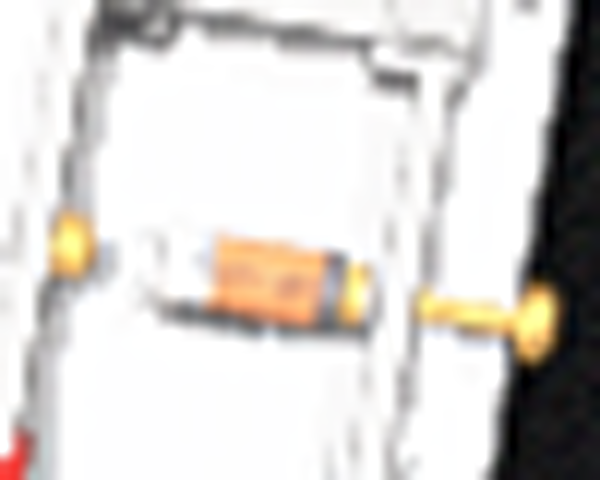

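View pics/top9d.png

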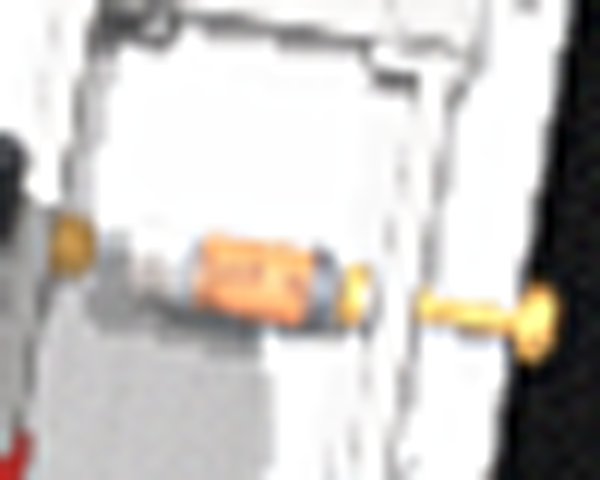

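View pics/top13e.png

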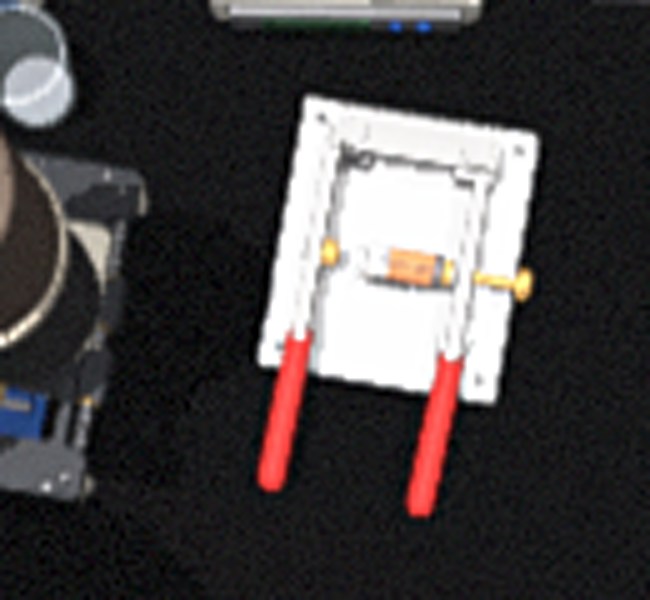

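```bash
python3 - <<'E'
from h import *
c=np.array([.617,-.0088,.062]);R=R2(np.radians(-9.2))
for y in(-.035,-.03,0,.015,.02,.025): print(y,proj('side',c+R@[0,y,0])[0],proj('top',c+R@[0,y,0])[0])
A=[cv2.resize(cv2.imread(f'pics/side{i}.png')[168:192,342:368],None,fx=24,fy=24,interpolation=cv2.INTER_NEAREST)[:, :] for i in(9,11,12,13)]
cv2.imwrite('pics/cmp.png',cv2.resize(np.vstack([np.hstack(A[:2]),np.hstack(A[2:])]),(780,590),interpolation=cv2.INTER_AREA))
E
```

```text
-0.035 [359.96581901 187.6193494 ] [338.58635586 164.51853801]
-0.03 [358.97665502 186.82180996] [337.11423663 164.25625324]
0 [353.16416178 182.13533466] [328.29024756 162.6840994 ]
0.015 [350.33435784 179.85373094] [323.8838549  161.89902055]
0.02 [349.4020847  179.10206124] [322.41588608 161.63747526]
0.025 [348.47522911 178.35475958] [320.94833134 161.37600374]
```

View pics/cmp.png

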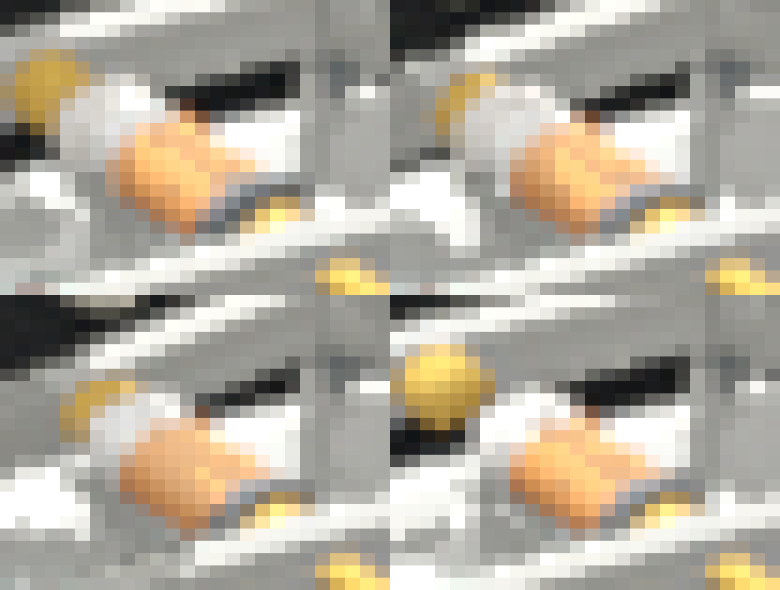

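```bash
python3 - <<'E'
from h import *
I=[]
for i in(0,9,13):
    a=cv2.imread(f'pics/top{i}.png')[152:172,316:342].astype(float); a=np.clip((a-170)*3,0,255).astype(np.uint8)
    I.append(cv2.resize(a,None,fx=14,fy=14,interpolation=cv2.INTER_NEAREST))
blank=np.zeros_like(I[0]); cv2.imwrite('pics/cmp2.png',np.vstack([np.hstack(I[:2]),np.hstack([I[2],blank])]))
g=cv2.cvtColor(cv2.imread('pics/top13.png'),cv2.COLOR_BGR2GRAY); print(g[155:170,318:342])
E
```

```text
[[255 255 254 254 254 254 254 254 254 254 254 254 254 254 254 254 254 254
  254 254 255 254 251 249]
 [255 255 255 254 254 254 255 254 254 254 254 254 254 254 254 254 254 254
  254 254 255 251 250 249]
 [255 255 255 255 255 255 254 254 255 255 255 255 255 255 255 255 255 254
  254 255 255 251 249 249]
 [255 255 255 255 254 254 251 251 254 255 255 255 255 255 255 255 255 255
  255 255 255 251 249 250]
 [255 255 255 248 240 238 255 252 251 242 231 240 246 254 255 254 254 255
  255 255 255 252 250 250]
 [203 220 255 250 249 215 255 255 254 233 212 208 202 204 215 213 226 243
  245 240 255 255 251 251]
 [186 209 255 255 255 223 255 255 229 219 210 207 208 210 207 206 206 203
  203 151 158 249 245 249]
 [189 210 255 250 252 243 255 255 243 216 191 191 192 207 215 214 207 210
  205 159 152 223 199 230]
 [206 242 255 240 246 247 255 255 255 229 188 191 196 198 209 189 176 192
  191 179 168 233 220 217]
 [246 255 251 243 215 229 253 247 253 234 198 203 206 210 207 185 182 196
  187 183 186 243 244 198]
 [255 255 252 235 217 178 160 139 164 155 141 172 178 186 196 195 200 204
  163 149 177 228 225 185]
 [255 253 251 253 255 193 157 126 126 109 100 113 112 134 156 154 170 177
  134 117 152 186 183 189]
 [255 253 253 254 255 249 249 227 222 202 174 169 134 127 177 129 131 135
  119 114 132 130 137 227]
 [255 254 255 255 255 255 255 255 255 255 252 250 235 225 250 217 213 218
  213 209 206 198 182 251]
 [255 254 254 255 255 255 255 255 255 255 255 255 255 255 255 255 255 255
  255 255 255 255 231 252]]
```

View pics/cmp2.png

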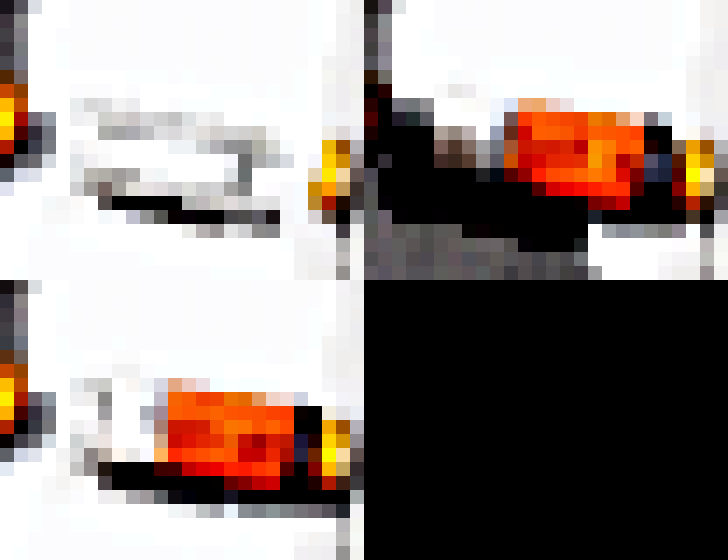

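Measured from above, closed end to cap face is about 50 mm now (px 338.5 to 323.7); before pressing it was about 57 mm. The cap is home and the handle is open again. Next I pick up the cartridge, whose origin now lies about 10 mm towards the backstop.

```bash
python3 - <<'E'
from h import *
c=np.array([.617,-.0088,0]);R=R2(np.radians(-9.2)); print(c+R@[0,-.010,0])
E
python3 go.py .6154 -.0187 .13 -99.2
```

```text
[ 0.61540119 -0.01867136  0.        ]
t 14.9667 pos [0.5436 0.1918 0.1347] rpy [179.9597  -0.0344 -99.0814] F [-0.0536  0.248  -0.5445] open 0.009886451798723847 j [ 38.9  15.8 -19.1  -0.  -55.2 -47.9]
tool shift cm [ 19.6561 -10.4132   0.4717]
rotvec [ 0.0403 -0.0344  0.1186]
```

step_arm(
  plan="4.4 2 -1.2 0 0 0 0;4.4 3.5 -1.8 0 0 0 0;4.4 3.5 -1.8 0 0 0 0;4.4 3.5 -1.8 0 0 0 0;4.4 3.5 -1.8 0 0 0 0;4.4 2.5 -1.3 0 0 0 0;4.4 1.1 -0.7 0 0 0 0;4.4 0 0 0 0 0 0;4.4 0 0 2 0 0 0;4.4 0 0 2 0 0 0;4.4 0 0 0 0 0 0;4.4 0 0 0 0 0 0",
)

```text
clock: 15.97
tool_pos: [0.6142, -0.0189, 0.0943]
orientation: [179.8, -0.1, -99.1]
force: [0.2, 0.1, 1.0]
opening: 0.0436
```

```bash
python3 go.py .6160 -.0187 .044 -99.2; python3 - <<'E'
from h import *
for n,(x,y,w,h) in (('side',(315,150,85,60)),):
    im=shot(n,n+'14.png'); cv2.imwrite(f'pics/{n}14c.png',cv2.resize(im[y:y+h,x:x+w],None,fx=9,fy=9,interpolation=cv2.INTER_CUBIC))
E
```

```text
t 15.9667 pos [ 0.6142 -0.0189  0.0943] rpy [179.8439  -0.0735 -99.1465] F [0.157  0.1332 1.0043] open 0.0436127211604962 j [ 16.4  21.5 -16.7  -0.  -52.  -25.6]
tool shift cm [-0.0548 -0.1909  5.0263]
rotvec [ 0.1561 -0.0736  0.0534]
```

View pics/side14c.png

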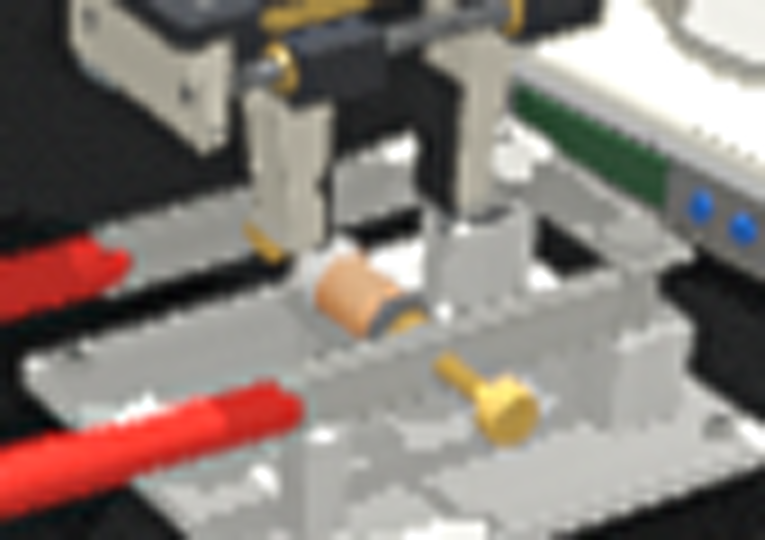

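step_arm(
  plan="4.4 0 -0.2 1.5 0 0 0;4.4 0 0 1.8 0 0 0;4.4 0 0 1.2 0 0 0;4.4 0 0 0.5 0 0 0;4.4 0 0 0 0 0 0;3 0 0 0 0 0 0;2.2 0 0 0 0 0 0;1.5 0 0 0 0 0 0;1.5 0 0 0 0 0 0;1.5 0 0 0 0 0 0;1.5 0 0 0 0 0 0",
)

```text
clock: 16.93
tool_pos: [0.6159, -0.0194, 0.0457]
orientation: [179.9, -0.0, -99.2]
force: [-6.2, 2.7, 6.7]
opening: 0.0231
```

step_arm(
  plan="1.5 0 0 0 0 0 0;1.5 0 0 0 0 0 0",
)

```text
clock: 17.1
tool_pos: [0.616, -0.0194, 0.0457]
orientation: [179.9, -0.0, -99.2]
force: [-7.3, 3.0, 6.8]
opening: 0.0234
```

step_arm(
  plan="1.5 0 0 -0.3 0 0 0;1.5 0 0 -0.7 0 0 0;1.5 0 0 -1.5 0 0 0;1.5 0 0 -2.5 0 0 0;1.5 0 0 -3 0 0 0;1.5 0 0 -2.5 0 0 0;1.5 0 0 -1 0 0 -5;1.5 0 0 0 0 0 -6;1.5 0 0 0 0 0 -6;1.5 0 0 0 0 0 -5.6;1.5 0 0 0 0 0 0;1.5 0 0 0 0 0 0",
)

```text
clock: 18.1
tool_pos: [0.6177, -0.0195, 0.1607]
orientation: [-179.9, -0.0, -76.8]
force: [0.1, -0.2, -1.2]
opening: 0.0234
```

```bash
python3 go.py .59 -.2895 .16 -76.6; python3 - <<'E'
from h import *
for n,(x,y,w,h) in (('side',(315,110,85,100)),('top',(290,120,85,75))):
    im=shot(n,n+'15.png'); cv2.imwrite(f'pics/{n}15c.png',cv2.resize(im[y:y+h,x:x+w],None,fx=6,fy=6,interpolation=cv2.INTER_CUBIC))
E
```

```text
t 18.1 pos [ 0.6177 -0.0195  0.1607] rpy [-179.9398   -0.0046  -76.753 ] F [ 0.0986 -0.2167 -1.1985] open 0.023426103034864386 j [ 16.3  18.  -12.1   0.  -59.9  -3. ]
tool shift cm [25.6487  8.8827  0.0675]
rotvec [-0.0602 -0.0047 -0.153 ]
```

View pics/side15c.png

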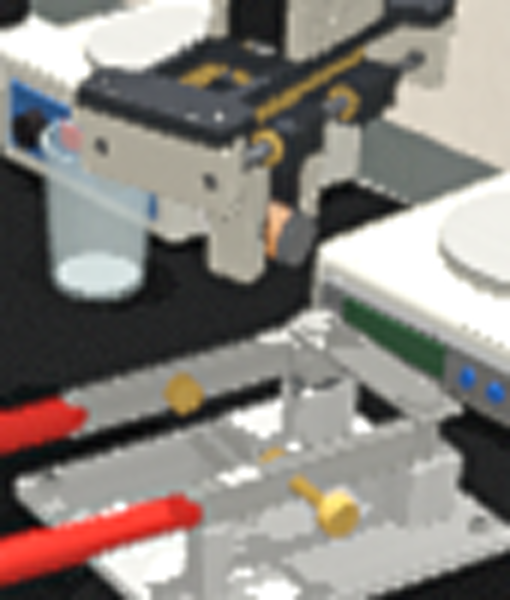

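```bash
python3 - <<'E'
from h import *
o=telemetry.get_obs(); p=np.array([.6177,-.0195,.1607])+[0,0,.019]; y=-np.array([np.cos(np.radians(-76.75)),np.sin(np.radians(-76.75)),0])
for a in(-.02,-.025,-.03):
    q=proj('side',p+a*y)[0]; print(a,((q-[315,110])+.5)*6-.5)
E
```

```text
-0.02 [297.58798023 235.11380461]
-0.025 [306.92149631 238.17021182]
-0.03 [316.29664238 241.24025142]
```

```bash
python3 - <<'E'
from h import *
im=cv2.imread('pics/side15.png')[135:165,345:375]; im=cv2.resize(im,None,fx=18,fy=18,interpolation=cv2.INTER_NEAREST)
p=np.array([.6177,-.0195,.1607])+[0,0,.019]; t=np.radians(-76.75); y=-np.array([np.cos(t),np.sin(t),0]); x=np.array([-y[1]*-1,-y[0],0])
x=np.array([y[1],-y[0],0])
for a,col in((-.025,(255,0,255)),(-.019,(0,255,0))):
    th=np.linspace(0,6.283,40); P=p+a*y+.012*(np.cos(th)[:,None]*x+np.sin(th)[:,None]*np.array([0,0,1]))
    q=((proj('side',P)-[345,135])+.5)*18; cv2.polylines(im,[q.astype(int).reshape(-1,1,2)],True,col,1)
cv2.imwrite('pics/z15.png',im)
E
```

```text
(no output)
```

View pics/z15.png

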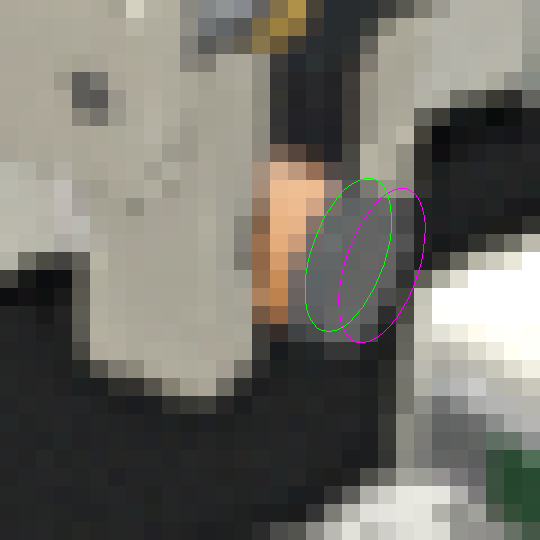

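step_arm(
  plan="1.5 1.5 0.5 0 0 0 0;1.5 3.2 1.1 0 0 0 0;1.5 3.6 1.25 0 0 0 0;1.5 3.6 1.25 0 0 0 0;1.5 3.6 1.25 0 0 0 0;1.5 3.6 1.25 0 0 0 0;1.5 3.4 1.2 0 0 0 0;1.5 2.4 0.8 0 0 0 0;1.5 1 0.3 0 0 0 0;1.5 0 0 0 0 0 0;1.5 0 0 0 0 0 0;1.5 0 0 0 0 0 0",
)

```text
clock: 19.2
tool_pos: [0.5911, -0.2913, 0.16]
orientation: [180.0, 0.0, -76.6]
force: [-0.1, 0.6, 0.3]
opening: 0.0235
```

```bash
python3 go.py .5907 -.2924 .024 -76.6; python3 - <<'E'
from h import *
for n,(x,y,w,h) in (('side',(370,170,100,110)),('top',(370,140,85,85))):
    im=shot(n,n+'16.png'); cv2.imwrite(f'pics/{n}16c.png',cv2.resize(im[y:y+h,x:x+w],None,fx=5.4,fy=5.4,interpolation=cv2.INTER_CUBIC))
E
```

```text
t 19.2 pos [ 0.5911 -0.2913  0.16  ] rpy [179.9965   0.0113 -76.599 ] F [-0.137   0.6488  0.3074] open 0.023493030417430207 j [ -9.3  21.7  -6.6  -0.  -61.7  22.7]
tool shift cm [ 0.1054  0.063  13.5983]
rotvec [0.0035 0.0113 0.001 ]
```

View pics/side16c.png

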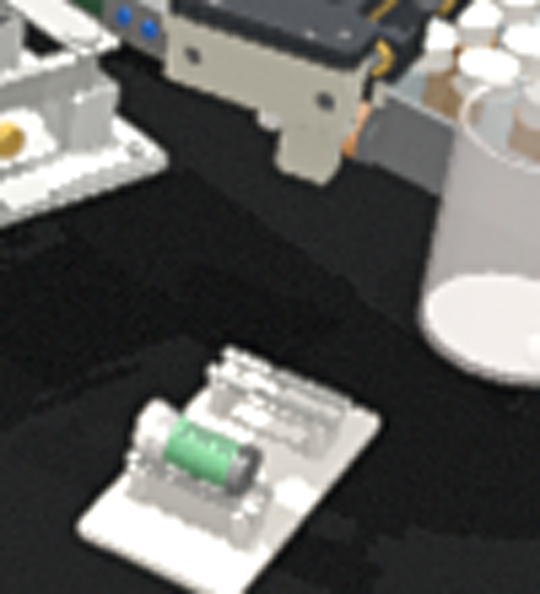

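View pics/top16c.png

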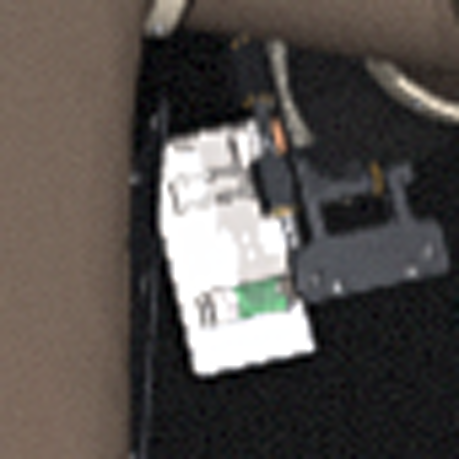

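```bash
python3 - <<'E'
from ov import *
s=cv2.imread('pics/side16.png')
F=[.590,-.2895,.043,13.4]; g=(255,0,255)
G=[*(np.array(F[:3])+R2(np.radians(F[3]))@[-.076,0,0]),F[3]]
base=W(F,[(-.038+a*.075,b*.0375,.008-.043) for a,b in((1,1),(1,-1),(-1,-1),(-1,1),(1,1))])
ov(s,'side',382,230,62,52,12,[(x,g) for x in rods(F)+cyl(G,.012,(-.025,.019,.025))+[base]],'ov16.png')
E
```

```text
(no output)
```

View pics/ov16.png

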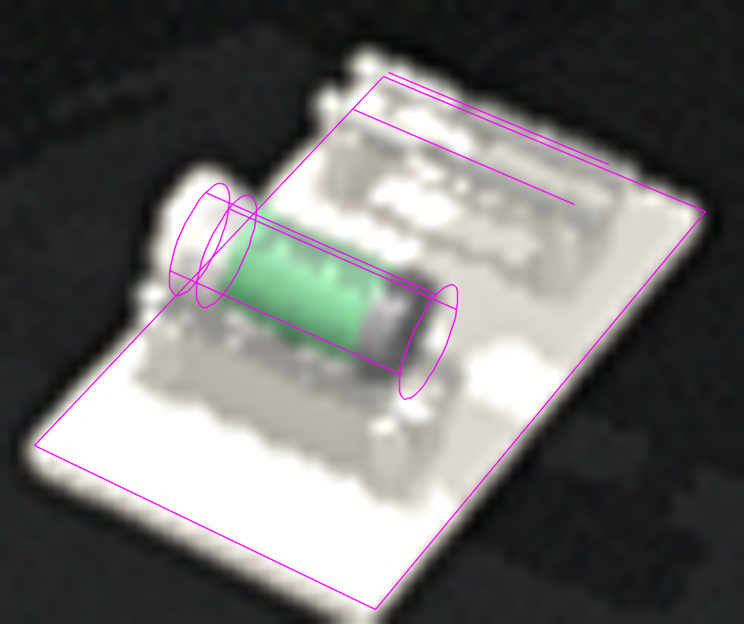

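step_arm(
  plan="1.5 0.1 0.05 2 0 0 0;1.5 0 0 3 0 0 0;1.5 0 0 3 0 0 0;1.5 0 0 2 0 0 0;1.5 0 0 0.5 0 0 0;1.5 0 0 0 0 0 0;1.5 0 0 0 0 0 0",
)

```text
clock: 19.88
tool_pos: [0.5917, -0.2928, 0.0561]
orientation: [-180.0, -0.0, -76.5]
force: [0.5, -0.2, 0.0]
opening: 0.0233
```

```bash
python3 go.py .5907 -.2924 .024 -76.6; python3 - <<'E'
from ov import *
o=telemetry.get_obs()
s=shot('side','side17.png'); F=[.590,-.2895,.043,13.4]; g=(255,0,255)
T=[*(np.array(o['tool_pos'])+[0,0,.019]),o['orientation'][2]+90]
y=R2(np.radians(T[3]))@[0,1,0]
T2=[*(np.array(T[:3])+.004*y),T[3]]
ov(s,'side',382,215,62,52,12,[(x,g) for x in rods(F)]+[(W(T,circ(-.025,.012)),g),(W(T2,circ(-.025,.012)),(0,255,0))],'ov17.png')
E
```

```text
t 19.8833 pos [ 0.5917 -0.2928  0.0561] rpy [-179.9586   -0.0481  -76.5038] F [ 0.5231 -0.2232  0.0045] open 0.0232865532585779 j [ -9.4  27.4 -12.8   0.  -49.8  22.9]
tool shift cm [-0.0621  0.086   3.214 ]
rotvec [-0.0414 -0.0481  0.0963]
```

View pics/ov17.png

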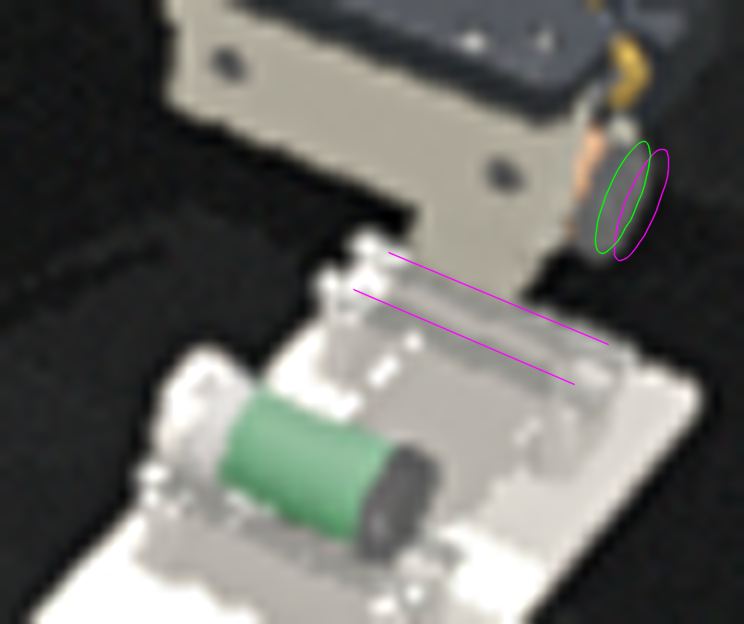

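step_arm(
  plan="1.5 -0.12 0.1 1 0 0 0;1.5 0 0 1 0 0 0;1.5 0 0 0.7 0 0 0;1.5 0 0 0.3 0 0 0;1.5 0 0 0 0 0 0;1.5 0 0 0 0 0 0;1.5 0 0 0 0 0 0",
)

```text
clock: 20.52
tool_pos: [0.5901, -0.2922, 0.0262]
orientation: [-179.9, -0.0, -76.5]
force: [-2.3, 3.5, 10.1]
opening: 0.0234
```

```bash
python3 go.py .5905 -.2914 .024 -76.6
```

```text
t 20.5167 pos [ 0.5901 -0.2922  0.0262] rpy [-179.9264   -0.0459  -76.5489] F [-2.2929  3.5345 10.056 ] open 0.023350982933549255 j [ -9.4  29.2 -14.4   0.  -46.3  22.8]
tool shift cm [-0.0665 -0.0576  0.2181]
rotvec [-0.0736 -0.0459  0.0511]
```

step_arm(
  plan="2.6 0 0 0 0 0 0;3.2 0 0 0 0 0 0;4 0 0 0 0 0 0;4 0 0 0 0 0 0;4 0 0 0 0 0 0",
)

```text
clock: 20.93
tool_pos: [0.5892, -0.2922, 0.0247]
orientation: [180.0, 0.0, -76.6]
force: [-0.2, 0.5, 0.5]
opening: 0.0396
```

step_arm(
  plan="4 0 0 -1 0 0 0;4 0 0 -2 0 0 0;4 0 0 -3 0 0 0;4 0 0 -3 0 0 0;4 0 0 -3 0 0 0;4 3 0 -2 0 0 0;4 3.5 0.5 0 0 0 0;4 3.5 0.5 0 0 0 0;4 3.5 0.5 0 0 0 0;4 0 0 0 0 0 0",
)

```text
clock: 21.77
tool_pos: [0.6055, -0.4325, 0.1651]
orientation: [180.0, -0.1, -76.8]
force: [0.1, 0.6, -0.8]
opening: 0.0396
```

```bash
python3 go.py; python3 - <<'E'
from h import *
for n,(x,y,w,h),k in (('side',(380,225,65,50),12),('top',(385,150,60,65),9)):
    im=shot(n,n+'18.png'); cv2.imwrite(f'pics/{n}18c.png',cv2.resize(im[y:y+h,x:x+w],None,fx=k,fy=k,interpolation=cv2.INTER_CUBIC))
E
```

```text
t 21.7667 pos [ 0.6055 -0.4325  0.1651] rpy [179.968   -0.0689 -76.7702] F [ 0.0749  0.6485 -0.7813] open 0.039632265589475864 j [-20.6  29.1   6.    0.1 -66.9  33.8]
```

View pics/side18c.png

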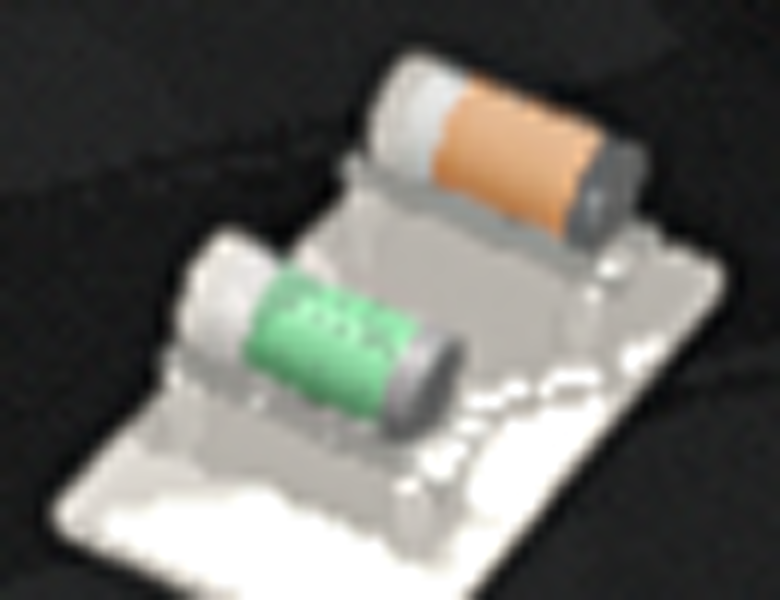

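View pics/top18c.png

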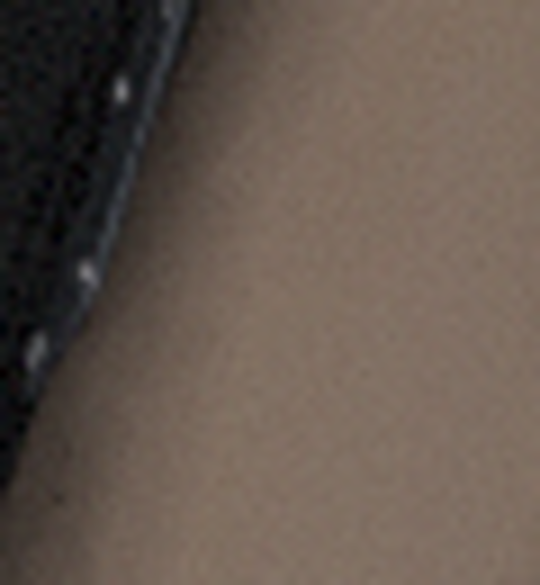

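step_arm(
  plan="4 0 0 -2 0 0 0;4 1 2 -2 0 0 0;4 1.5 3 0 0 0 0;4 1.5 3 0 0 0 0;4 1.5 3 0 0 0 0;4 1.5 3 0 0 0 0;4 1.5 3 0 0 0 0;4 1.5 3 0 0 0 0;4 1.5 3 0 0 0 0;4 1.5 3 0 0 0 0;4 0.5 2 0 0 0 0;4 0 0 0 0 0 0",
)

```text
clock: 22.87
tool_pos: [0.362, -0.6242, 0.2058]
orientation: [180.0, 0.0, -76.7]
force: [0.2, 0.5, 0.8]
opening: 0.0395
```

```bash
python3 go.py; python3 - <<'E'
from ov import *
im=shot('top','top19.png'); F=[.590,-.2895,.043,13.4]
ov(im,'top',290,115,150,105,5,[(x,(255,0,255)) for x in cyl(F,.012,(-.025,.025))],'top19c.png')
E
```

```text
t 22.8667 pos [ 0.362  -0.6242  0.2058] rpy [179.9782   0.0017 -76.7294] F [0.2115 0.4982 0.7846] open 0.039525300745690314 j [-44.5  25.6   5.7   0.  -70.1  57.7]
```

View pics/top19c.png

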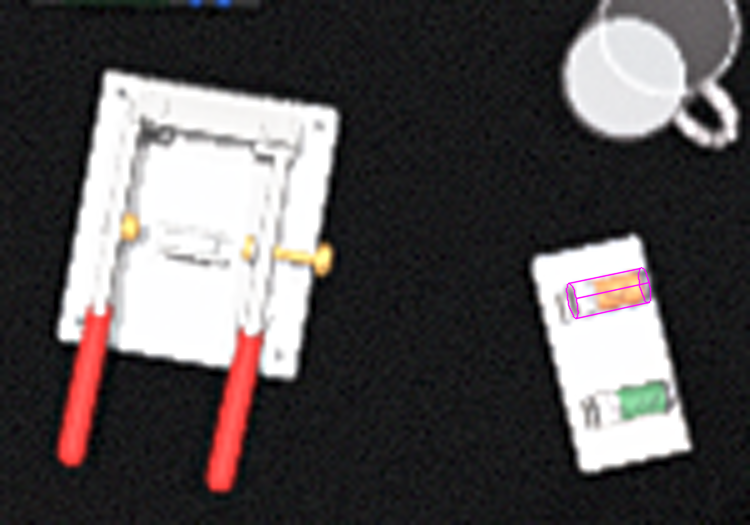

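The top view shows the orange cartridge (612,292 in the crop) on the predicted outline of the free place. The tongs are empty and open, and the green cartridge is where it was. I'm handing the job in.

```bash
python3 -c "
from plant import workorder; print(workorder.close_job())"
```

```text
the job is handed in; nothing more can be done
None
```

The orange cartridge is capped, lies in the empty place of the white rack, and the job was handed in at about 23 s of the 67 s allowed.

**What I did**
- I took the cartridge from the blue rest and laid it in the tongs' cradle with the cap towards the free handle.
- I pushed the free grip in steps of 1 to 3 mm. The force rose to about 14 N, then dropped to the spring's 3–4 N as the cap gave.
- After that I made one further 1 mm nudge to confirm. The force stayed at the spring's level, so I backed off and the handle sprang open.

**Last checks**
- **Cap home:** in the top view the closed end to cap face measured about 50 mm, against about 57 mm before pressing. In the rack the white end looks as long as the green cartridge's.
- **Placing:** the orange cartridge lies within a few mm of the predicted outline of the free place, seated on both rods. The tongs are empty and open, the green cartridge had not visibly moved, and the robot touches nothing.

**What disagreed:** the side camera put raised things about 4–6 mm towards +y of the top view, and 3–4 mm too high. That left it unclear whether the cartridge sat 0 or 4 mm off along its axis in the grip. I aimed for the middle of that range, and beside the green one it lies about 2–4 mm nearer the closed-end side.

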